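# Set the craft table for the next pupil

### The job

Set out the craft table for the next pupil: the red and the blue paint jar stand on each other's coasters, so swap them, letting one jar wait on the empty plain coaster, until each stands centred on the coaster with the rim of its own colour; then stand the glue stick upright in the middle of the plain coaster. Also stand the stamp, handle up, on the middle of the ink pad, and the bead tin on the table midway between the ink pad and the tape dispenser, on the line between their centres. Keep the jars upright throughout, and leave everything standing still.

Things in the scene. Friction and masses are not known exactly. Their poses are not given: they have to be found in the camera images.
- jar_red: Red paint jar, a closed upright cylinder 50 mm across and 65 mm tall, about 110 g; origin at the centre of its underside, z up. At the start it stands on the blue-rimmed coaster.
- jar_blue: Blue paint jar, a closed upright cylinder 50 mm across and 65 mm tall, about 110 g; origin at the centre of its underside, z up. At the start it stands on the red-rimmed coaster.
- glue_stick: Upright white glue stick with an orange cap, a cylinder 29 mm across and 90 mm tall, 40 g; origin at the centre of its underside. Starts standing on the table.
- stamp: Hand stamp of light wood standing on its printing face: round foot 46 mm across and 16 mm high, narrow neck, then an upright round grip 26 mm across from 40 to 66 mm height with a red band, total height 70 mm, 70 g; origin at the centre of its underside. Starts on the table.
- bead_tin: Round steel tin of beads with a yellow lid and a green dot on it, 56 mm across the lid and 40 mm tall (54 mm across below 28 mm height), about 120 g; origin at the centre of its underside. Starts on the table.
- coaster_red: Red-rimmed coaster, cork centre. Fixed flat round coaster, 84 mm across and 6 mm thick; origin at the centre of its underside, on the table top. Home of the red jar.
- coaster_blue: Blue-rimmed coaster, cork centre. Fixed flat round coaster, 84 mm across and 6 mm thick; origin at the centre of its underside, on the table top. Home of the blue jar.
- coaster_plain: Plain cork-coloured coaster, no coloured rim, empty at the start. Fixed flat round coaster, 84 mm across and 6 mm thick; origin at the centre of its underside, on the table top.
- ink_pad: Fixed grey ink pad with a violet inked face on top, 80 mm (its x) by 110 mm (its y), 14 mm thick; origin at the centre of its underside, z up.
- tape_dispenser: Fixed teal desk tape dispenser with an amber tape roll, base 110 mm (its x) by 56 mm (its y), 72 mm tall; origin at the centre of the underside of its base. Its centre is always 220 mm from the centre of the ink pad, along the ink pad's own -y axis (to the right of the pad as the robot sees it).

How it is judged:
By the outcome, as a careful person would: the job done as asked, in the order asked, and still so for the second after the job is handed in, with the robot touching nothing.
It also fails if it takes over 134 s, if anything falls off the work surface, if the arm or the gripper's body presses on something with over 40 N, if the wrist force passes 120 N, or if a joint passes its speed limit or range.

### The arm

A 6-joint arm with a two-finger parallel gripper is mounted at the origin on the work surface. World frame = base frame: x ahead of the robot, y to its left, z up, the work surface at z = 0. Lengths are in m, angles in rad, forces in N, time in s.
With the tool pointing down it reaches from about 0.3 to 0.875 m from the base axis. Payload 6.4 kg.
Tool frame: the origin (TCP) lies on the centre line of the jaws, within the pads' length; the fingertips stand ahead of it and the grasp point (between the pads) lies 11 mm behind it (ctrl.tip_reach is the y of the fingertips in the tool frame, in m); y points along the fingers, z is the direction in which the jaws open and shut, and the axes are right-handed (so a half turn about y gives the same grasp; the last joint's range is limited). The gripper opens to 85 mm and grips with 20 to 120 N. Pads are 22 mm wide; open, the fingers measure 114 mm over their backs; the gripper's body (76 mm by 85 mm) begins 54 mm behind the grasp point. The pads swing forward as they close: fully open they stand 13 mm farther back than shut.
Start: joints at [1.011, 0.181, 1.607, -0, 1.354, -0.206], TCP at [0.199, 0.539, 0.239] pointing down, gripper open.
Joint ranges: [-2.99, 2.99], [-0.89, 2.07], [0.3, 2.58], [-1.14, 4.28], [0, 2.63], [-3.12, 3.12]. Speed limits (rad/s): [2.57, 2.57, 3.01, 3.14, 3.14, 3.14].

### API

Orientations are given as a unit quaternion [x, y, z, w].
In Python, from cell import ctrl, imaging gives the robot as it stands.
- The arm moves only by the tool drive_tool, never from a script. Its arguments are lists of equal length, an entry for each row: "delta_pos": the shift along the tool's x, y, z in mm, a list of three; "twist": the turn, a rotation vector about the tool's x, y, z in degrees, a list of three; "fingers": the opening, from 0 (shut) to 1 (fully open). A call has 1 to 12 rows; each row is the pose to reach, as a shift and turn from the pose measured when the call began, along the tool's axes at that moment; what a row does not reach only later rows make up. A row lasts 1/10 s, in which the tool goes at most 50 mm and 8.59 degrees, less where a joint would pass 70% of its speed; a pose out of reach is approached as far as the arm can. A call with a gripper value outside its range is refused whole. The fingers move at their own pace and stop on an object; "squeeze" is the grip in N (left out, the last holds). Time passes only in rows, so rows that repeat a pose let the fingers close. It gives the time, the measured TCP pose, the force and the opening at its end, in the units of the state.
- ctrl.observe(): the state, without advancing time (a new reading comes with each control period).
- imaging.camera(name): name is "scene" or "top"; returns (picture, depth): 480x640x3 uint8, red, green, blue; 480x640 float32, m along the optical axis (not along the pixel's ray), 0 where there is no reading.
- imaging.camera_info(name): a dict with "fovy" (degrees; the focal length in pixels is half the picture's height over the tangent of half this angle, whatever the lens; pixels are square), "cx", "cy" (the principal point, pixels), "rvec" (rotation vector, rad) and "tvec" (3), from world to camera coordinates, as OpenCV has them. Camera axes: x right, y down, z forward; pixel columns grow to the right and rows downward; lengths in m; the calibration is good to about 2 mm. A picture is of the moment at which its call begins. camera_info takes no time and is no camera call.
- ctrl.finish_job(): hands the job in, once; it reports no verdict.
The state is a dict: "t": time; "joint_positions": joint angles; "joint_velocities": joint speeds; "joint_efforts": joint torques, N m; "tcp_pos": TCP position; "tool_rot": TCP orientation; "contact_force": force on the tool from outside, world axes, zero at the start; "torque": the same for the moment, N m; "width": finger opening in m.
Only numpy, scipy, OpenCV 4.12 (cv2) and the standard library are available. Lean on these libraries where they do the work, as an engineer would, in place of code of your own. Each camera call takes 0.05 s, during which the arm holds its last target. There are 200 camera calls.

## Working session

There is one attempt and no reset: what is moved stays moved. The work goes in short steps, Python scripts to look and compute and a tool call to move; the robot and the scene stay as the last step left them, time stands still between calls to the robot, and variables do not carry over. Pictures are saved under pics/ and viewed, about 12 in all and at most 16, crops included, and the job is handed in when it is done.

Besides the shell and the picture viewer there is one more tool, called after "Request:" by a JSON object that holds its "name" and its "arguments". drive_tool: Moves the arm, as the interface text tells. Its arguments: {"type":"object","properties":{"delta_pos":{"type":"array","items":{"type":"array","items":{"type":"number"}}},"twist":{"type":"array","items":{"type":"array","items":{"type":"number"}}},"fingers":{"type":"array","items":{"type":"number"}},"squeeze":{"type":"number"}},"required":["delta_pos","twist","fingers"]}

```bash
ls; mkdir -p pics; python3 - <<'E'
from cell import ctrl, imaging
import cv2,numpy as np
for n in("scene","top"):
    p,d=imaging.camera(n); print(imaging.camera_info(n)); cv2.imwrite(f"pics/{n}0.png",p[:,:,::-1]); np.savez(f"{n}0.npz",p=p,d=d)
s=ctrl.observe(); print({k:np.round(v,3) for k,v in s.items()}, ctrl.tip_reach)
E
```

```text
pics
{'fovy': 44.54381415767049, 'cx': 312.11630177140194, 'cy': 225.96147858634345, 'rvec': array([ 2.02325273,  1.12018818, -0.5311876 ]), 'tvec': array([-0.28162491, -0.27652354,  1.66550962])}
{'fovy': 56.01366228981564, 'cx': 308.8499598614016, 'cy': 243.73843450734503, 'rvec': array([ 2.13389699, -2.12878469,  0.18399223]), 'tvec': array([-0.04856746,  0.54422552,  0.74931385])}
{'t': np.float64(0.1), 'joint_positions': array([ 1.011,  0.181,  1.608,  0.   ,  1.354, -0.206]), 'joint_velocities': array([-0.001,  0.001, -0.002, -0.001,  0.001, -0.001]), 'joint_efforts': array([-0.0000e+00, -4.4587e+01, -3.5224e+01, -0.0000e+00,  4.0000e-03,
        0.0000e+00]), 'tcp_pos': array([0.199, 0.539, 0.238]), 'tool_rot': array([ 0.697, -0.125,  0.124, -0.696]), 'contact_force': array([-0.141, -0.08 , -0.128]), 'torque': array([-0.003,  0.003,  0.01 ]), 'width': np.float64(0.086)} 0.008
```

View pics/scene0.png

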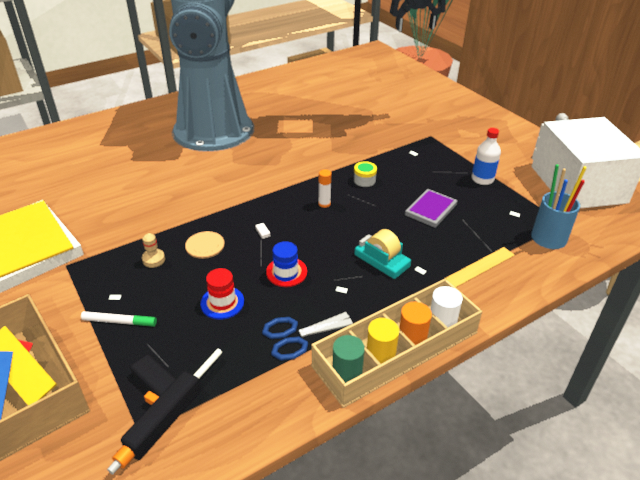

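View pics/top0.png

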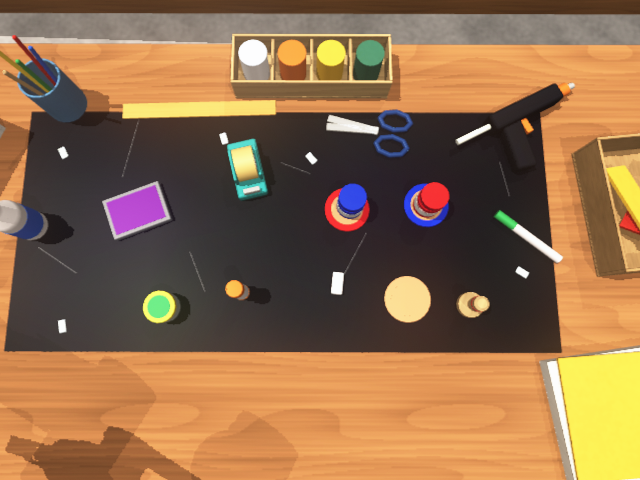

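The scene view shows red jar at (222,290) on the blue coaster, blue jar at (286,262) on the red one, plain coaster (205,244), stamp (152,250), glue (325,188), tin (365,173), pad (432,207) and tape (383,252). In the top view the same items are at (430,200), (350,205), (408,299), (472,304), (237,290), (160,307), (137,210) and (247,170).

```bash
cat > h.py <<'E'
import numpy as np, cv2
from cell import ctrl, imaging
from scipy.optimize import least_squares
from scipy.spatial.transform import Rotation as R
def cam(n):
    i=imaging.camera_info(n); f=240/np.tan(np.radians(i["fovy"]/2))
    M=cv2.Rodrigues(np.array(i["rvec"]))[0]; return f,i["cx"],i["cy"],M,np.array(i["tvec"])
def cast(n,uv,z):
    f,cx,cy,M,t=cam(n); uv=np.atleast_2d(np.asarray(uv,float))
    d=np.c_[(uv[:,0]-cx)/f,(uv[:,1]-cy)/f,np.ones(len(uv))]@M
    c=-M.T@t; s=(z-c[2])/d[:,2]; return (c+s[:,None]*d)[:,:2]
def proj(n,P):
    f,cx,cy,M,t=cam(n); q=np.atleast_2d(P)@M.T+t; return np.c_[f*q[:,0]/q[:,2]+cx,f*q[:,1]/q[:,2]+cy]
def circ(p,r=None):
    c0=(p.max(0)+p.min(0))/2
    if r: s=least_squares(lambda c:np.hypot(*(p-c).T)-r,c0,loss="soft_l1",f_scale=.001); return s.x,r,np.sqrt(np.mean(s.fun**2))
    s=least_squares(lambda c:np.hypot(*(p-c[:2]).T)-c[2],[*c0,.03],loss="soft_l1",f_scale=.001); return s.x[:2],s.x[2],np.sqrt(np.mean(s.fun**2))
def hsv(p): return cv2.cvtColor(p,cv2.COLOR_RGB2HSV).astype(int)
def mask(p,h0,h1,s=120,v=60,box=None,smax=256):
    q=hsv(p); H=q[...,0]; m=((H>=h0)&(H<=h1) if h0<=h1 else (H>=h0)|(H<=h1))&(q[...,1]>=s)&(q[...,1]<=smax)&(q[...,2]>=v)
    if box: k=np.zeros_like(m); k[box[1]:box[3],box[0]:box[2]]=1; m&=k
    return m.astype(np.uint8)
def biggest(m):
    cs,_=cv2.findContours(m,cv2.RETR_EXTERNAL,cv2.CHAIN_APPROX_NONE); return max(cs,key=cv2.contourArea)[:,0]
E
python3 - <<'E'
from h import *
D={n:np.load(f"{n}0.npz") for n in("scene","top")}
def show(name,n,h,z,box,s=120,v=60,hull=0,r=None):
    c=biggest(mask(D[n]["p"],*h,s=s,v=v,box=box)) 
    if hull: c=cv2.convexHull(c)[:,0]
    # contour pixels are inside: fine
    o=circ(cast(n,c,z),r); print(name,n,np.round(o[0],4),"r%.4f rms%.4f"%o[1:],len(c))
red=(170,8);blue=(105,130);yel=(22,35);cork=(10,28)
show("coaster_red","top",red,.006,(310,175,385,240),hull=1); show("coaster_red","scene",red,.006,(255,235,320,300),hull=1)
show("coaster_blue","top",blue,.006,(395,175,455,235),hull=1); show("coaster_blue","scene",blue,.006,(190,260,255,325),hull=1)
show("plain","top",cork,.006,(375,265,440,330),s=60); show("plain","scene",cork,.006,(175,225,235,265),s=60)
show("tin","top",yel,.04,(130,280,190,330),hull=1); show("tin","scene",yel,.04,(345,150,385,195),hull=1)
show("tin dot","top",(45,80),.04,(130,280,190,330)); show("tin dot","scene",(45,80),.04,(345,150,385,195))
show("jar_red lid","top",red,.071,(405,175,460,225),v=150); show("jar_blue lid","top",blue,.071,(325,175,375,225))
show("glue","top",(8,20),.09,(220,275,255,300)); 
pad=(135,155)
for n,b in(("top",(100,175,180,240)),("scene",(400,185,465,230))):
    c=biggest(mask(D[n]["p"],*pad,box=b)); w=cast(n,c,.014).astype(np.float32)*1000; print("pad",n,cv2.minAreaRect(w))
teal=(80,97)
for n,b in(("top",(220,130,280,210)),("scene",(345,220,420,280))):
    c=biggest(mask(D[n]["p"],*teal,box=b,s=80,v=40)); w=cast(n,c,.0).astype(np.float32)*1000; print("tape",n,cv2.minAreaRect(w))
# depth check
f,cx,cy,M,t=cam("top")
def w(u,v):
    z=D["top"]["d"][v,u]; return ((np.array([(u-cx)/f*z,(v-cy)/f*z,z])-t)@M)
for q in((430,250),(408,299),(160,307),(137,210),(352,195),(434,195),(237,289),(481,303)): print(q,np.round(w(*q),4))
a=[cv2.resize(D[n]["p"][y0:y1,x0:x1],(400,300),interpolation=cv2.INTER_CUBIC) for n,x0,y0,x1,y1 in(("top",310,165,470,285),("top",380,260,500,350),("top",120,255,280,375),("top",100,130,292,274))]
cv2.imwrite("pics/c1.png",np.vstack([np.hstack(a[:2]),np.hstack(a[2:])])[:,:,::-1])
E
```

```text
coaster_red top [ 0.6182 -0.1183] r0.0430 rms0.0003 26
coaster_red scene [ 0.6229 -0.1205] r0.0443 rms0.0009 23
coaster_blue top [ 0.6266 -0.2673] r0.0428 rms0.0002 22
coaster_blue scene [ 0.6305 -0.2696] r0.0441 rms0.0008 21
plain top [ 0.4503 -0.2263] r0.0424 rms0.0005 135
plain scene [ 0.4546 -0.2278] r0.0442 rms0.0013 100
tin top [0.4347 0.2128] r0.0289 rms0.0004 24
tin scene [0.4423 0.2079] r0.0338 rms0.0023 17
tin dot top [0.4346 0.2141] r0.0181 rms0.0006 62
tin dot scene [0.4362 0.2129] r0.0174 rms0.0012 33
jar_red lid top [ 0.6253 -0.264 ] r0.0253 rms0.0025 119
jar_blue lid top [ 0.6212 -0.1224] r0.0260 rms0.0018 84
glue top [0.462  0.0749] r0.0148 rms0.0007 51
pad top ((614.481201171875, 276.03009033203125), (64.85149383544922, 94.24368286132812), 21.216432571411133)
pad scene ((615.29931640625, 275.02435302734375), (63.79998016357422, 93.1295394897461), 21.45475196838379)
tape top ((698.65576171875, 73.2115478515625), (117.42081451416016, 59.175052642822266), 14.228303909301758)
tape scene ((681.6890258789062, 92.26969909667969), (125.58965301513672, 104.8940658569336), 13.931879043579102)
(430, 250) [ 0.5414 -0.2737 -0.0012]
(408, 299) [ 0.4499 -0.2276  0.0067]
(160, 307) [0.4334 0.2116 0.0386]
(137, 210) [0.6128 0.2726 0.0153]
(352, 195) [ 0.6263 -0.1222  0.0721]
(434, 195) [ 0.6263 -0.2647  0.0731]
(237, 289) [0.4613 0.0704 0.0897]
(481, 303) [ 0.4402 -0.3348  0.0727]
```

View pics/c1.png

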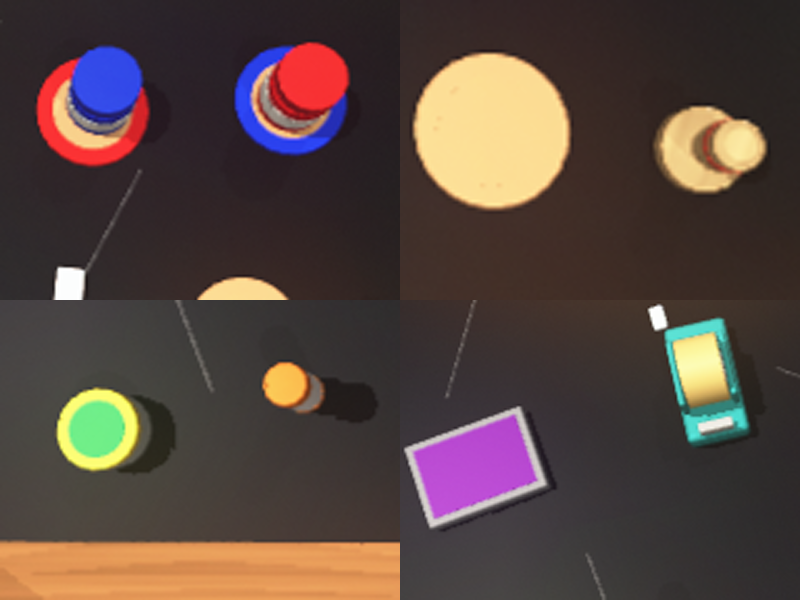

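```bash
cat >> h.py <<'E'
def state():
    s=ctrl.observe(); r=R.from_quat(s["tool_rot"]).as_matrix(); z=r[:,2]
    print("t%.2f tcp %s jaw %.1f tilt %.2f w %.4f F %s j6 %.2f"%(s["t"],np.round(s["tcp_pos"],4),np.degrees(np.arctan2(z[1],z[0])),np.degrees(np.arccos(-r[2,1])),s["width"],np.round(s["contact_force"],1),s["joint_positions"][5])); return s,r
def plan(goals):
    """goals: (x,y,z,jaw deg world); prints shift mm / twist deg in the current tool frame"""
    s,r=state()
    for g in goals:
        cur=np.degrees(np.arctan2(r[1,2],r[0,2])); dy=(g[3]-cur+90)%180-90; a=np.radians(cur+dy)
        z=np.array([np.cos(a),np.sin(a),0]);y=np.array([0,0,-1.]);x=np.cross(y,z)
        T=np.c_[x,y,z]; print(g,"->",np.round(r.T@(np.array(g[:3])-s["tcp_pos"])*1000,1),np.round(np.degrees(R.from_matrix(r.T@T).as_rotvec()),1))
def cloud(n,p,d,box):
    f,cx,cy,M,t=cam(n); v,u=np.mgrid[box[1]:box[3],box[0]:box[2]]; z=d[v,u]; k=z>0; u,v,z=u[k],v[k],z[k]
    return np.c_[u,v],(np.c_[(u-cx)/f*z,(v-cy)/f*z,z]-t)@M
def top(n,p,d,box,h,tol=.006):
    """centre of the flat top at height h: depth picks pixels, rays give the position"""
    uv,w=cloud(n,p,d,box); k=abs(w[:,2]-h)<tol; m=np.zeros(d.shape,np.uint8); m[uv[k][:,1],uv[k][:,0]]=1
    m=cv2.morphologyEx(m,cv2.MORPH_OPEN,np.ones((3,3),np.uint8)); c=biggest(m); o=circ(cast(n,c,h)); e=cast(n,uv[m[uv[:,1],uv[:,0]]>0],h).mean(0)
    return o,e
E
python3 - <<'E'
from h import *
D=np.load("top0.npz")
for n,b,h in(("red",(405,175,460,225),.071),("blue",(325,175,375,225),.071),("glue",(220,275,260,305),.09),("stamp",(450,285,495,325),.07),("stampgrip",(450,285,495,325),.066),("tin",(130,280,190,330),.04)):
    o,e=top("top",D["p"],D["d"],b,h); print(n,np.round(o[0],4),"r%.4f rms%.4f"%o[1:],"mean",np.round(e,4))
# stamp foot
c=biggest(mask(D["p"],8,28,s=50,v=60,box=(450,285,495,325))); w=cast("top",c,.016); w=w[w[:,1]>-.322]; print("foot",circ(w,.023))
plan([(.624,-.264,.25,90)])
E
```

```text
red [ 0.6266 -0.2654] r0.0238 rms0.0009 mean [ 0.6264 -0.2654]
blue [ 0.6235 -0.1223] r0.0236 rms0.0006 mean [ 0.6234 -0.1222]
glue [0.4628 0.0761] r0.0137 rms0.0005 mean [0.4627 0.0761]
stamp [ 0.4403 -0.3356] r0.0119 rms0.0012 mean [ 0.4404 -0.3355]
stampgrip [ 0.4402 -0.3345] r0.0108 rms0.0035 mean [ 0.4409 -0.336 ]
tin [0.4351 0.2136] r0.0272 rms0.0007 mean [0.435  0.2135]
foot (array([ 0.43998382, -0.33420459]), 0.023, np.float64(0.00048583234330425694))
t0.10 tcp [0.199  0.539  0.2385] jaw 69.7 tilt 0.09 w 0.0858 F [-0.1 -0.1 -0.1] j6 -0.21
(0.624, -0.264, 0.25, 90) -> [ 676.9  -10.8 -606. ] [  0.1 -20.3  -0. ]
```

Request:
{"name": "drive_tool", "arguments": {"delta_pos": [[677,-11,-606],[677,-11,-606],[677,-11,-606],[677,-11,-606],[677,-11,-606],[677,-11,-606],[677,-11,-606],[677,-11,-606],[677,-11,-606],[677,-11,-606],[677,-11,-606],[677,-11,-606]], "twist": [[0,-20,0],[0,-20,0],[0,-20,0],[0,-20,0],[0,-20,0],[0,-20,0],[0,-20,0],[0,-20,0],[0,-20,0],[0,-20,0],[0,-20,0],[0,-20,0]], "fingers": [1,1,1,1,1,1,1,1,1,1,1,1], "squeeze": 40}}

```text
t: 1.3
tcp_pos: [0.4772, 0.0126, 0.2463]
tool_rot: [0.708, -0.002, 0.002, -0.707]
contact_force: [0.8, 0.3, 0.8]
width: 0.0855
```

```bash
python3 -c "
from h import *
plan([(.6265,-.2655,.15,90),(.6265,-.2655,.035,90)])"
```

```text
t1.30 tcp [0.4772 0.0126 0.2463] jaw 89.7 tilt 0.08 w 0.0855 F [0.8 0.3 0.8] j6 -1.79
(0.6265, -0.2655, 0.15, 90) -> [ 150.8   96.5 -277.2] [ 0.1 -0.3 -0. ]
(0.6265, -0.2655, 0.035, 90) -> [ 150.9  211.5 -277.1] [ 0.1 -0.3 -0. ]
```

Request:
{"name": "drive_tool", "arguments": {"delta_pos": [[151,30,-277],[151,30,-277],[151,30,-277],[151,30,-277],[151,30,-277],[151,30,-277],[151,30,-277],[151,96,-277],[151,96,-277],[151,96,-277],[151,96,-277]], "twist": [[0,0,0],[0,0,0],[0,0,0],[0,0,0],[0,0,0],[0,0,0],[0,0,0],[0,0,0],[0,0,0],[0,0,0],[0,0,0]], "fingers": [1,1,1,1,1,1,1,1,1,1,1]}}

```text
t: 2.4
tcp_pos: [0.6268, -0.2647, 0.1511]
tool_rot: [0.707, -0.002, 0.001, -0.707]
contact_force: [0.9, -0.3, 0.7]
width: 0.0854
```

```bash
python3 - <<'E'
from h import *
plan([(.6265,-.2655,.035,90)])
a=[]
for n in("scene","top"):
    p,d=imaging.camera(n); s=ctrl.observe()
    u,v=proj(n,s["tcp_pos"])[0]; print(n,u,v); p=p.copy(); cv2.drawMarker(p,(int(u),int(v)),(0,255,0),0,8)
    u,v=int(u),int(v); a.append(cv2.resize(p[v-70:v+80,u-80:u+80],(400,375)))
cv2.imwrite("pics/g1.png",np.hstack(a)[:,:,::-1])
E
```

```text
t2.40 tcp [ 0.6268 -0.2647  0.1511] jaw 89.7 tilt 0.09 w 0.0854 F [ 0.9 -0.3  0.7] j6 -2.14
(0.6265, -0.2655, 0.035, 90) -> [-1.000e-01  1.161e+02 -7.000e-01] [ 0.  -0.3 -0.1]
scene 215.2776629373551 243.26226804513442
top 448.4063691379565 179.82277581393475
```

View pics/g1.png

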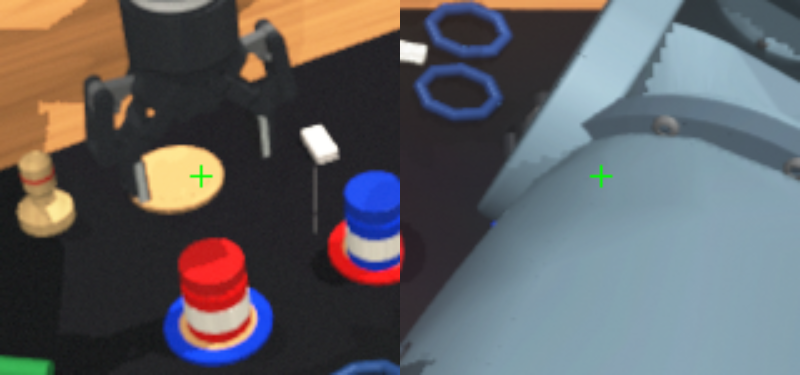

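The scene crop shows the open gripper above and in line with the red jar (212,270), with the TCP mark between the pads. The arm hides the jar in the top view.

Request:
{"name": "drive_tool", "arguments": {"delta_pos": [[0,40,-1],[0,80,-1],[0,105,-1],[0,116,-1],[0,116,-1],[0,116,-1],[0,116,-1],[0,116,-1],[0,116,-1],[0,116,-1]], "twist": [[0,0,0],[0,0,0],[0,0,0],[0,0,0],[0,0,0],[0,0,0],[0,0,0],[0,0,0],[0,0,0],[0,0,0]], "fingers": [1,1,1,1,1,0.3,0.3,0.3,0.3,0.3]}}

```text
t: 3.5
tcp_pos: [0.6297, -0.2677, 0.04]
tool_rot: [0.709, 0.0, 0.004, -0.705]
contact_force: [-1.2, 0.7, 5.8]
width: 0.0494
```

Request:
{"name": "drive_tool", "arguments": {"delta_pos": [[0,-30,0],[0,-80,0],[0,-100,0],[0,-100,0]], "twist": [[0,0,0],[0,0,0],[0,0,0],[0,0,0]], "fingers": [0.3,0.3,0.3,0.3]}}

```text
t: 3.9
tcp_pos: [0.632, -0.2689, 0.1463]
tool_rot: [0.711, 0.004, 0.007, -0.703]
contact_force: [0.6, -0.6, -2.2]
width: 0.0487
```

```bash
python3 - <<'E'
from h import *
plan([(.4503,-.2263,.135,90),(.4503,-.2263,.0355,90)])
p,d=imaging.camera("scene"); s=ctrl.observe()
u,v=proj("scene",s["tcp_pos"])[0]; print(u,v); u,v=int(u),int(v)
c=biggest(mask(p,170,8,v=60,box=(u-50,v-60,u+50,v+70))); print("red bbox",cv2.boundingRect(c))
# predicted axis of the jar
for h in(-.04,0,.036): print(proj("scene",s["tcp_pos"]+[0,0,h]))
cv2.imwrite("pics/g2.png",cv2.resize(p[v-80:v+80,u-100:u+100],(600,480))[:,:,::-1])
E
```

```text
t3.90 tcp [ 0.632  -0.2689  0.1463] jaw 89.8 tilt 1.02 w 0.0487 F [ 0.6 -0.6 -2.2] j6 -2.14
(0.4503, -0.2263, 0.135, 90) -> [-182.     8.3   41.9] [ 0.6 -0.2  0.8]
(0.4503, -0.2263, 0.0355, 90) -> [-183.4  107.7   43. ] [ 0.6 -0.2  0.8]
215.08626344650622 248.67319713695332
red bbox (201, 225, 28, 32)
[[217.36493962 265.00386921]]
[[215.08626345 248.67319714]]
[[212.93955778 233.2883229 ]]
```

View pics/g2.png

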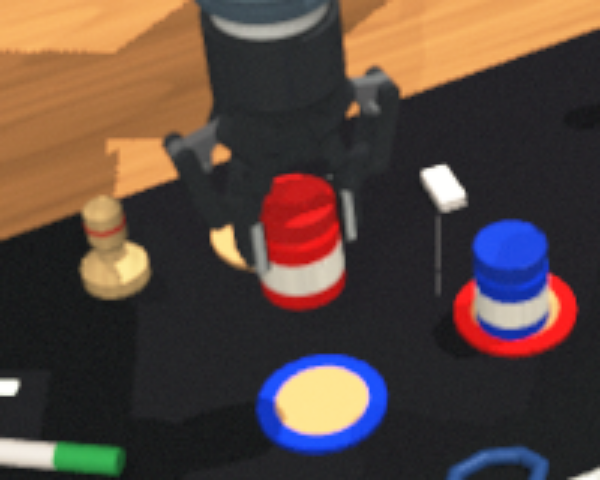

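The scene crop shows the red jar held upright at crop (303,240), about 1° tilted, and the blue coaster free at (322,402).

Request:
{"name": "drive_tool", "arguments": {"delta_pos": [[-45,8,10],[-90,8,20],[-135,8,30],[-182,8,42],[-182,8,42],[-182,8,42],[-182,8,42]], "twist": [[0.6,0,0.8],[0.6,0,0.8],[0.6,0,0.8],[0.6,0,0.8],[0.6,0,0.8],[0.6,0,0.8],[0.6,0,0.8]], "fingers": [0.3,0.3,0.3,0.3,0.3,0.3,0.3]}}

```text
t: 4.65
tcp_pos: [0.4494, -0.2257, 0.1327]
tool_rot: [-0.706, 0.003, -0.0, 0.708]
contact_force: [0.4, -0.6, -0.1]
width: 0.0486
```

```bash
python3 - <<'E'
from h import *
plan([(.4503,-.2263,.06,90),(.4503,-.2263,.0405,90)])
E
```

```text
t4.65 tcp [ 0.4494 -0.2257  0.1327] jaw 89.7 tilt 0.22 w 0.0486 F [ 0.4 -0.6 -0.1] j6 -2.27
(0.4503, -0.2263, 0.06, 90) -> [ 1.2 72.7 -0.7] [-0.1 -0.3 -0.2]
(0.4503, -0.2263, 0.0405, 90) -> [ 1.2 92.2 -0.8] [-0.1 -0.3 -0.2]
```

Request:
{"name": "drive_tool", "arguments": {"delta_pos": [[1,35,-1],[1,65,-1],[1,80,-1],[1,88,-1],[1,91,-1],[1,91,-1],[1,91,-1]], "twist": [[0,0,0],[0,0,0],[0,0,0],[0,0,0],[0,0,0],[0,0,0],[0,0,0]], "fingers": [0.3,0.3,0.3,0.3,0.3,0.3,0.3]}}

```text
t: 5.35
tcp_pos: [0.451, -0.2272, 0.0426]
tool_rot: [-0.707, 0.002, -0.001, 0.707]
contact_force: [0.1, -0.8, -0.5]
width: 0.0489
```

```bash
python3 - <<'E'
from h import *
state()
p,d=imaging.camera("scene"); state()
cv2.imwrite("pics/g3.png",cv2.resize(p[190:330,140:340],(800,560))[:,:,::-1])
E
```

```text
t5.35 tcp [ 0.451  -0.2272  0.0426] jaw 89.8 tilt 0.11 w 0.0489 F [ 0.1 -0.8 -0.5] j6 -2.27
t5.40 tcp [ 0.4509 -0.2272  0.0427] jaw 89.8 tilt 0.11 w 0.0486 F [-0.1  1.  -1.2] j6 -2.27
```

View pics/g3.png

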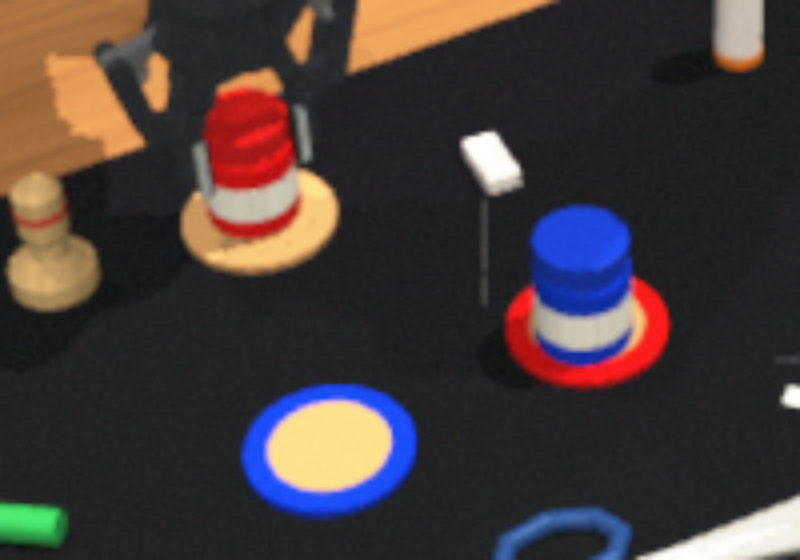

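The scene crop shows the red jar just above the plain coaster at (258,165), clear of the stamp (40,245).

Request:
{"name": "drive_tool", "arguments": {"delta_pos": [[0,2,0],[0,3,0],[0,3,0],[0,3,0]], "twist": [[0,0,0],[0,0,0],[0,0,0],[0,0,0]], "fingers": [0.3,0.3,0.3,0.3]}}

```text
t: 5.8
tcp_pos: [0.4512, -0.2274, 0.04]
tool_rot: [-0.707, 0.002, -0.001, 0.707]
contact_force: [0.6, 0.8, 0.7]
width: 0.0486
```

```bash
python3 -c "
from h import *
state()"
```

```text
t5.80 tcp [ 0.4512 -0.2274  0.04  ] jaw 89.8 tilt 0.05 w 0.0486 F [0.6 0.8 0.7] j6 -2.27
```

Request:
{"name": "drive_tool", "arguments": {"delta_pos": [[0,1,0],[0,2,0],[0,2,0]], "twist": [[0,0,0],[0,0,0],[0,0,0]], "fingers": [0.3,0.3,0.3]}}

```text
t: 6.1
tcp_pos: [0.4513, -0.2275, 0.0399]
tool_rot: [-0.707, 0.002, -0.001, 0.707]
contact_force: [-6.6, 4.6, 20.1]
width: 0.0486
```

Request:
{"name": "drive_tool", "arguments": {"delta_pos": [[0,-1,0],[0,-1,0],[0,-1,0],[0,-1,0],[0,-40,0],[0,-80,0],[0,-120,0],[0,-120,0]], "twist": [[0,0,0],[0,0,0],[0,0,0],[0,0,0],[0,0,0],[0,0,0],[0,0,0],[0,0,0]], "fingers": [0.9,0.9,0.9,0.9,0.9,0.9,0.9,0.9]}}

```text
t: 6.9
tcp_pos: [0.4545, -0.2299, 0.1656]
tool_rot: [0.709, 0.001, 0.004, -0.705]
contact_force: [0.8, -0.3, -0.3]
width: 0.0771
```

```bash
python3 - <<'E'
from h import *
plan([(.6235,-.1235,.16,90)])
E
```

```text
t6.90 tcp [ 0.4545 -0.2299  0.1656] jaw 89.8 tilt 0.52 w 0.0771 F [ 0.8 -0.3 -0.3] j6 -2.27
(0.6235, -0.1235, 0.16, 90) -> [168.5   6.  107.1] [ 0.4 -0.2  0.4]
```

Request:
{"name": "drive_tool", "arguments": {"delta_pos": [[45,6,29],[90,6,58],[135,6,86],[168,6,107],[168,6,107],[168,6,107],[168,6,107]], "twist": [[0.4,0,0.4],[0.4,0,0.4],[0.4,0,0.4],[0.4,0,0.4],[0.4,0,0.4],[0.4,0,0.4],[0.4,0,0.4]], "fingers": [1,1,1,1,1,1,1]}}

```text
t: 7.6
tcp_pos: [0.6218, -0.1239, 0.159]
tool_rot: [-0.707, 0.002, -0.001, 0.707]
contact_force: [-0.6, -0.1, -0.7]
width: 0.0852
```

```bash
python3 - <<'E'
from h import *
p,d=imaging.camera("top"); np.savez("t1.npz",p=p,d=d)
u,v=proj("top",[.4513,-.2275,.071])[0].astype(int); print(u,v)
cv2.imwrite("pics/t1.png",p[:,:,::-1])
try: o,e=top("top",p,d,(u-25,v-25,u+26,v+26),.071); print("red",o,e)
except Exception as x: print(x)
plan([(.6235,-.1235,.04,90)])
E
```

```text
416 296
red (array([ 0.44842936, -0.22645099]), np.float64(0.023742939795052563), np.float64(0.00048435102541836647)) [ 0.44832543 -0.22641887]
t7.65 tcp [ 0.6218 -0.1243  0.1594] jaw 89.7 tilt 0.11 w 0.0853 F [-0.2  0.4 -0.4] j6 -1.95
(0.6235, -0.1235, 0.04, 90) -> [  1.9 119.4   0.8] [-0.  -0.3 -0.1]
```

View pics/t1.png

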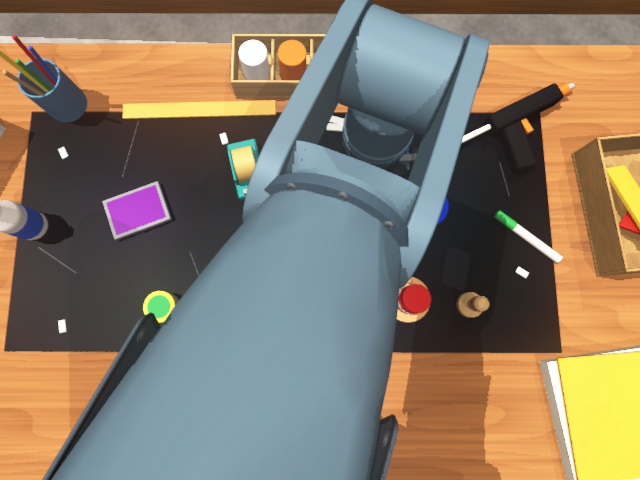

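The top view shows the red jar on the plain coaster at (414,298) and the arm over the blue jar; camera-minus-TCP offset is about (-3, +1.5) mm. I will grip the blue jar with that correction.

Request:
{"name": "drive_tool", "arguments": {"delta_pos": [[4,35,0],[4,70,0],[4,100,0],[4,115,0],[4,119,0],[4,119,0],[4,119,0],[4,119,0],[4,119,0],[4,119,0],[4,119,0],[4,119,0]], "twist": [[0,0,0],[0,0,0],[0,0,0],[0,0,0],[0,0,0],[0,0,0],[0,0,0],[0,0,0],[0,0,0],[0,0,0],[0,0,0],[0,0,0]], "fingers": [1,1,1,1,1,1,1,0.3,0.3,0.3,0.3,0.3]}}

```text
t: 8.85
tcp_pos: [0.6264, -0.1244, 0.0416]
tool_rot: [-0.707, 0.002, -0.002, 0.707]
contact_force: [-0.5, -0.3, 6.3]
width: 0.0483
```

Request:
{"name": "drive_tool", "arguments": {"delta_pos": [[0,-25,0],[0,-60,0],[0,-90,0],[0,-90,0]], "twist": [[0,0,0],[0,0,0],[0,0,0],[0,0,0]], "fingers": [0.3,0.3,0.3,0.3]}}

```text
t: 9.25
tcp_pos: [0.6293, -0.1255, 0.1367]
tool_rot: [0.708, 0.001, 0.004, -0.706]
contact_force: [1.2, -1.2, -0.8]
width: 0.0484
```

```bash
python3 - <<'E'
from h import *
plan([(.6295,-.2690,.135,90)])
E
```

```text
t9.25 tcp [ 0.6293 -0.1255  0.1367] jaw 89.7 tilt 0.48 w 0.0484 F [ 1.2 -1.2 -0.8] j6 -1.95
(0.6295, -0.269, 0.135, 90) -> [   0.8    2.2 -143.5] [ 0.2 -0.3  0.4]
```

Request:
{"name": "drive_tool", "arguments": {"delta_pos": [[1,2,-40],[1,2,-80],[1,2,-120],[1,2,-143],[1,2,-143],[1,2,-143],[1,2,-143]], "twist": [[0.2,-0.3,0.4],[0.2,-0.3,0.4],[0.2,-0.3,0.4],[0.2,-0.3,0.4],[0.2,-0.3,0.4],[0.2,-0.3,0.4],[0.2,-0.3,0.4]], "fingers": [0.3,0.3,0.3,0.3,0.3,0.3,0.3]}}

```text
t: 9.95
tcp_pos: [0.6295, -0.2668, 0.1344]
tool_rot: [-0.706, -0.001, 0.001, 0.708]
contact_force: [0.2, 0.8, -1.4]
width: 0.0482
```

```bash
python3 - <<'E'
from h import *
plan([(.6295,-.2690,.0425,90)])
E
```

```text
t9.95 tcp [ 0.6295 -0.2668  0.1344] jaw 90.1 tilt 0.11 w 0.0482 F [ 0.2  0.8 -1.4] j6 -2.15
(0.6295, -0.269, 0.0425, 90) -> [ 0.  91.9 -2.3] [-0.1  0.1 -0. ]
```

Request:
{"name": "drive_tool", "arguments": {"delta_pos": [[0,30,-2],[0,60,-2],[0,80,-2],[0,87,-2],[0,90,-2],[0,90,-2],[0,90,-2]], "twist": [[0,0,0],[0,0,0],[0,0,0],[0,0,0],[0,0,0],[0,0,0],[0,0,0]], "fingers": [0.3,0.3,0.3,0.3,0.3,0.3,0.3]}}

```text
t: 10.65
tcp_pos: [0.6305, -0.269, 0.046]
tool_rot: [-0.707, -0.001, 0.0, 0.707]
contact_force: [-0.3, -0.3, -1.3]
width: 0.048
```

```bash
python3 - <<'E'
from h import *
plan([(.6295,-.2690,.0415,90)])
E
```

```text
t10.65 tcp [ 0.6305 -0.269   0.046 ] jaw 90.1 tilt 0.11 w 0.0480 F [-0.3 -0.3 -1.3] j6 -2.15
(0.6295, -0.269, 0.0415, 90) -> [-1.   4.5  0. ] [-0.   0.1  0.1]
```

Request:
{"name": "drive_tool", "arguments": {"delta_pos": [[-1,3,0],[-1,5,0],[-1,5,0],[-1,5,0]], "twist": [[0,0,0],[0,0,0],[0,0,0],[0,0,0]], "fingers": [0.3,0.3,0.3,0.3]}}

```text
t: 11.05
tcp_pos: [0.63, -0.2694, 0.0417]
tool_rot: [0.707, 0.002, 0.0, -0.707]
contact_force: [0.1, -0.1, 1.7]
width: 0.0481
```

Contact is just starting. I'll open slowly and retreat, then go to the red jar.

Request:
{"name": "drive_tool", "arguments": {"delta_pos": [[0,0.5,0],[0,0.5,0],[0,0.5,0],[0,0.5,0],[0,0,0],[0,-40,0],[0,-80,0],[0,-120,0],[0,-120,0]], "twist": [[0,0,0],[0,0,0],[0,0,0],[0,0,0],[0,0,0],[0,0,0],[0,0,0],[0,0,0],[0,0,0]], "fingers": [0.3,0.9,0.9,0.9,0.9,0.9,0.9,0.9,0.9]}}

```text
t: 11.95
tcp_pos: [0.6333, -0.2716, 0.1698]
tool_rot: [0.71, 0.006, 0.004, -0.705]
contact_force: [0.2, -0.5, -0.5]
width: 0.0771
```

```bash
python3 - <<'E'
from h import *
plan([(.4513,-.2280,.16,90)])
E
```

```text
t11.95 tcp [ 0.6333 -0.2716  0.1698] jaw 90.1 tilt 0.88 w 0.0771 F [ 0.2 -0.5 -0.5] j6 -2.15
(0.4513, -0.228, 0.16, 90) -> [-182.    7.   44.] [0.4 0.1 0.8]
```

Request:
{"name": "drive_tool", "arguments": {"delta_pos": [[-45,7,11],[-90,7,22],[-135,7,33],[-180,7,44],[-182,7,44],[-182,7,44],[-182,7,44]], "twist": [[0.4,0,0.8],[0.4,0,0.8],[0.4,0,0.8],[0.4,0,0.8],[0.4,0,0.8],[0.4,0,0.8],[0.4,0,0.8]], "fingers": [1,1,1,1,1,1,1]}}

```text
t: 12.65
tcp_pos: [0.4524, -0.2288, 0.1606]
tool_rot: [0.708, 0.001, -0.0, -0.707]
contact_force: [0.3, -0.6, -0.4]
width: 0.0854
```

```bash
python3 - <<'E'
from h import *
a=[]
for n in("top","scene"):
    p,d=imaging.camera(n)
    for nm,xy in(("blue jar",(.6266,-.2673,.071)),("red coaster",(.6182,-.1183,.006)),("blue coaster",(.6266,-.2673,.006))):
        u,v=proj(n,xy)[0].astype(int); b=(u-28,v-28,u+29,v+29)
        try:
            if "jar" in nm: print(n,nm,*top(n,p,d,b,.071))
            else:
                c=cv2.convexHull(biggest(mask(p,*((170,8) if "red" in nm else (105,130)),box=b)))[:,0]; print(n,nm,circ(cast(n,c,.006)))
        except Exception as x: print(n,nm,x)
    q=proj(n,(.58,-.2,.03))[0].astype(int); a.append(cv2.resize(p[max(q[1]-70,0):q[1]+80,q[0]-80:q[0]+80],(400,375)))
cv2.imwrite("pics/t2.png",np.hstack(a)[:,:,::-1])
plan([(.4513,-.2280,.04,90)])
E
```

```text
top blue jar (array([ 0.62777788, -0.26841513]), np.float64(0.024140241777582873), np.float64(0.0006183360538994798)) [ 0.62766011 -0.26839915]
top red coaster (array([ 0.61828803, -0.11837926]), np.float64(0.04309052584751426), np.float64(0.00023280192026236204))
top blue coaster (array([ 0.63018251, -0.27074199]), np.float64(0.04604233802365604), np.float64(0.0031311157227864117))
scene blue jar (array([ 0.63102771, -0.27009684]), np.float64(0.024543179446504113), np.float64(0.0011870837758632233)) [ 0.63139317 -0.27018712]
scene red coaster (array([ 0.62184782, -0.12013692]), np.float64(0.045047426165268675), np.float64(0.001254417653976998))
scene blue coaster (array([ 0.60774297, -0.26563885]), np.float64(0.06124391459496746), np.float64(0.008728022894427433))
t12.75 tcp [ 0.4526 -0.2288  0.1604] jaw 90.1 tilt 0.07 w 0.0858 F [ 0.1  0.1 -0. ] j6 -2.28
(0.4513, -0.228, 0.04, 90) -> [ -1.4 120.4   0.9] [0.1 0.1 0. ]
```

View pics/t2.png

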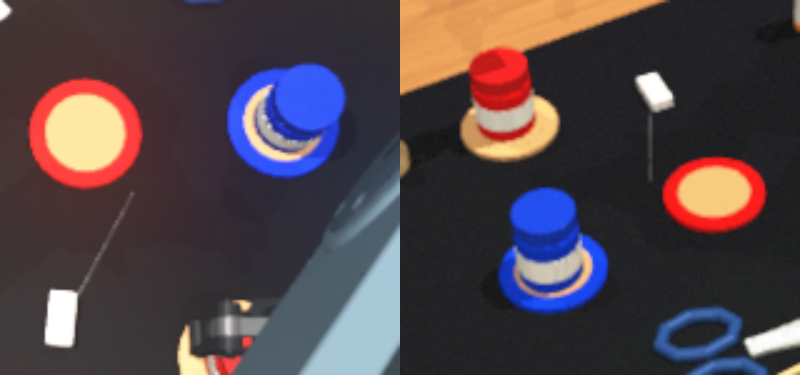

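The views show the blue jar on the blue-rimmed coaster at left-crop (300,110), 1–1.5 mm off centre, and the red coaster free at (86,133). Next is the red jar.

Request:
{"name": "drive_tool", "arguments": {"delta_pos": [[-1,35,1],[-1,70,1],[-1,100,1],[-1,116,1],[-1,120,1],[-1,120,1],[-1,120,1],[-1,120,1],[-1,120,1],[-1,120,1],[-1,120,1],[-1,120,1]], "twist": [[0,0,0],[0,0,0],[0,0,0],[0,0,0],[0,0,0],[0,0,0],[0,0,0],[0,0,0],[0,0,0],[0,0,0],[0,0,0],[0,0,0]], "fingers": [1,1,1,1,1,1,1,0.3,0.3,0.3,0.3,0.3]}}

```text
t: 13.95
tcp_pos: [0.4523, -0.2283, 0.0416]
tool_rot: [0.708, 0.002, -0.0, -0.706]
contact_force: [-1.9, 1.1, 6.4]
width: 0.0486
```

Request:
{"name": "drive_tool", "arguments": {"delta_pos": [[0,-25,0],[0,-60,0],[0,-90,0],[0,-90,0],[0,-90,0]], "twist": [[0,0,0],[0,0,0],[0,0,0],[0,0,0],[0,0,0]], "fingers": [0.3,0.3,0.3,0.3,0.3]}}

```text
t: 14.45
tcp_pos: [0.4523, -0.2284, 0.1323]
tool_rot: [0.708, 0.002, 0.0, -0.706]
contact_force: [-0.1, 0.2, -2.1]
width: 0.0485
```

```bash
python3 - <<'E'
from h import *
plan([(.6211,-.1196,.135,90)])
E
```

```text
t14.45 tcp [ 0.4523 -0.2284  0.1323] jaw 90.1 tilt 0.27 w 0.0485 F [-0.1  0.2 -2.1] j6 -2.28
(0.6211, -0.1196, 0.135, 90) -> [169.1  -2.5 108.3] [0.2 0.1 0.2]
```

Request:
{"name": "drive_tool", "arguments": {"delta_pos": [[40,-2,26],[80,-2,52],[120,-2,78],[155,-2,100],[170,-2,108],[170,-2,108],[170,-2,108],[170,-2,108]], "twist": [[0.2,0,0.2],[0.2,0,0.2],[0.2,0,0.2],[0.2,0,0.2],[0.2,0,0.2],[0.2,0,0.2],[0.2,0,0.2],[0.2,0,0.2]], "fingers": [0.3,0.3,0.3,0.3,0.3,0.3,0.3,0.3]}}

```text
t: 15.25
tcp_pos: [0.6205, -0.1203, 0.1332]
tool_rot: [-0.707, 0.0, 0.002, 0.707]
contact_force: [0.2, -0.5, -2.1]
width: 0.0483
```

```bash
python3 - <<'E'
from h import *
plan([(.622,-.1197,.0435,90)])
E
```

```text
t15.25 tcp [ 0.6205 -0.1203  0.1332] jaw 90.1 tilt 0.16 w 0.0483 F [ 0.2 -0.5 -2.1] j6 -1.95
(0.622, -0.1197, 0.0435, 90) -> [ 1.8 89.7  0.5] [-0.   0.1 -0.2]
```

Request:
{"name": "drive_tool", "arguments": {"delta_pos": [[1.5,30,0.5],[1.5,60,0.5],[1.5,80,0.5],[1.5,88,0.5],[1.5,90,0.5],[1.5,90,0.5],[1.5,90,0.5],[1.5,90,0.5]], "twist": [[0,0,0],[0,0,0],[0,0,0],[0,0,0],[0,0,0],[0,0,0],[0,0,0],[0,0,0]], "fingers": [0.3,0.3,0.3,0.3,0.3,0.3,0.3,0.3]}}

```text
t: 16.05
tcp_pos: [0.6226, -0.1201, 0.0446]
tool_rot: [-0.707, -0.0, 0.001, 0.707]
contact_force: [0.8, 0.1, -2.6]
width: 0.0483
```

```bash
python3 - <<'E'
from h import *
plan([(.622,-.1197,.0415,90)])
E
```

```text
t16.05 tcp [ 0.6226 -0.1201  0.0446] jaw 90.1 tilt 0.03 w 0.0483 F [ 0.8  0.1 -2.6] j6 -1.95
(0.622, -0.1197, 0.0415, 90) -> [-0.6  3.1  0.4] [-0.   0.1 -0. ]
```

Request:
{"name": "drive_tool", "arguments": {"delta_pos": [[-0.8,2,0.4],[-0.8,3.5,0.4],[-0.8,3.5,0.4],[-0.8,3.5,0.4]], "twist": [[0,0,0],[0,0,0],[0,0,0],[0,0,0]], "fingers": [0.3,0.3,0.3,0.3]}}

```text
t: 16.45
tcp_pos: [0.6222, -0.1197, 0.0417]
tool_rot: [0.707, 0.001, -0.001, -0.707]
contact_force: [-1.1, 0.7, 3.8]
width: 0.0486
```

Request:
{"name": "drive_tool", "arguments": {"delta_pos": [[0,0,0],[0,0,0],[0,0,0],[0,0,0],[0,-40,0],[0,-80,0],[0,-120,0],[0,-120,0],[0,-120,0]], "twist": [[0,0,0],[0,0,0],[0,0,0],[0,0,0],[0,0,0],[0,0,0],[0,0,0],[0,0,0],[0,0,0]], "fingers": [0.9,0.9,0.9,0.9,0.9,0.9,0.9,0.9,0.9]}}

```text
t: 17.35
tcp_pos: [0.6228, -0.12, 0.163]
tool_rot: [0.708, 0.002, 0.0, -0.707]
contact_force: [0.3, -0.3, 0.4]
width: 0.077
```

```bash
python3 - <<'E'
from h import *
plan([(.4655,.0745,.165,90)])
E
```

```text
t17.35 tcp [ 0.6228 -0.12    0.163 ] jaw 90.1 tilt 0.17 w 0.0770 F [ 0.3 -0.3  0.4] j6 -1.95
(0.4655, 0.0745, 0.165, 90) -> [-157.    -2.6  194.8] [0.1 0.1 0.2]
```

Request:
{"name": "drive_tool", "arguments": {"delta_pos": [[-30,-2,37],[-60,-2,74],[-90,-2,111],[-120,-2,148],[-145,-2,180],[-157,-2,195],[-157,-2,195],[-157,-2,195],[-157,-2,195]], "twist": [[0,0,0],[0,0,0],[0,0,0],[0,0,0],[0,0,0],[0,0,0],[0,0,0],[0,0,0],[0,0,0]], "fingers": [0.9,0.9,0.9,0.9,0.9,0.9,0.9,0.9,0.9]}}

```text
t: 18.25
tcp_pos: [0.4665, 0.0737, 0.1642]
tool_rot: [0.708, 0.001, 0.001, -0.707]
contact_force: [0.7, 0.3, -0.1]
width: 0.0768
```

```bash
cat > chk.py <<'E'
from h import *
def chk(items,save=None,c=None):
    a=[]
    for n in("top","scene"):
        p,d=imaging.camera(n)
        for nm,xyz in items:
            u,v=proj(n,xyz)[0].astype(int); b=(u-28,v-28,u+29,v+29)
            try: o,e=top(n,p,d,b,xyz[2]); print(n,nm,np.round(o[0],4),"r%.4f rms%.4f"%o[1:],np.round(e,4))
            except Exception as x: print(n,nm,x)
        if save: q=proj(n,c)[0].astype(int); a.append(cv2.resize(p[max(q[1]-70,0):q[1]+80,max(q[0]-80,0):q[0]+80],(400,375)))
    if save: cv2.imwrite(save,np.hstack(a)[:,:,::-1])
E
python3 - <<'E'
from chk import *
chk([("red",(.6182,-.1183,.071)),("blue",(.6266,-.2673,.071)),("plain",(.4503,-.2263,.006))],"pics/t3.png",(.58,-.2,.03))
plan([(.4655,.0745,.05,90)])
E
```

```text
top red [ 0.6177 -0.1193] r0.0238 rms0.0005 [ 0.6176 -0.1193]
top blue [ 0.6277 -0.2683] r0.0242 rms0.0007 [ 0.6276 -0.2683]
top plain [ 0.4528 -0.2255] r0.0525 rms0.0072 [ 0.4522 -0.2259]
scene red [ 0.6216 -0.1207] r0.0246 rms0.0012 [ 0.6218 -0.1211]
scene blue [ 0.6316 -0.2704] r0.0250 rms0.0010 [ 0.632  -0.2705]
scene plain [ 0.4543 -0.2272] r0.0580 rms0.0122 [ 0.4496 -0.2252]
t18.35 tcp [0.4664 0.0736 0.1642] jaw 90.0 tilt 0.18 w 0.0768 F [-0.  -0.3 -1. ] j6 -1.67
(0.4655, 0.0745, 0.05, 90) -> [ -1.2 114.2   1. ] [0.1 0.  0.2]
```

View pics/t3.png

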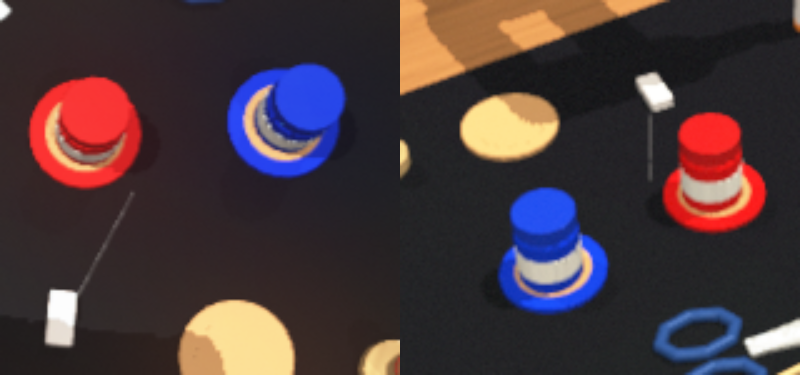

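Both jars stand upright and centred within about 1.5 mm: red at left-crop (95,110), blue at (305,100). The plain coaster is free, so now the glue stick.

Request:
{"name": "drive_tool", "arguments": {"delta_pos": [[-1,35,1],[-1,70,1],[-1,98,1],[-1,112,1],[-1,115,1],[-1,115,1],[-1,115,1],[-1,115,1],[-1,115,1],[-1,115,1],[-1,115,1],[-1,115,1]], "twist": [[0,0,0],[0,0,0],[0,0,0],[0,0,0],[0,0,0],[0,0,0],[0,0,0],[0,0,0],[0,0,0],[0,0,0],[0,0,0],[0,0,0]], "fingers": [0.9,0.9,0.9,0.9,0.9,0.9,0.1,0.1,0.1,0.1,0.1,0.1], "squeeze": 30}}

```text
t: 19.55
tcp_pos: [0.4664, 0.0745, 0.05]
tool_rot: [0.708, 0.002, 0.001, -0.707]
contact_force: [-0.2, 1.5, 7.3]
width: 0.0282
```

```bash
python3 - <<'E'
from h import *
state()
E
```

```text
t19.55 tcp [0.4664 0.0745 0.05  ] jaw 90.0 tilt 0.27 w 0.0282 F [-0.2  1.5  7.3] j6 -1.66
```

Request:
{"name": "drive_tool", "arguments": {"delta_pos": [[0,-25,0],[0,-65,0],[0,-95,0],[0,-95,-5],[-2,-95,-45],[-4,-95,-90],[-6,-95,-135],[-8,-95,-180],[-10,-95,-225],[-12,-95,-270],[-12,-95,-302],[-12,-95,-302]], "twist": [[0,0,0],[0,0,0],[0,0,0],[0,0,0],[0,0,0],[0,0,0],[0,0,0],[0,0,0],[0,0,0],[0,0,0],[0,0,0],[0,0,0]], "fingers": [0.1,0.1,0.1,0.1,0.1,0.1,0.1,0.1,0.1,0.1,0.1,0.1]}}

```text
t: 20.75
tcp_pos: [0.4534, -0.2312, 0.1446]
tool_rot: [0.708, -0.0, 0.003, -0.706]
contact_force: [1.1, -0.7, -0.6]
width: 0.0282
```

```bash
python3 - <<'E'
from h import *
plan([(.4539,-.2278,.058,90)])
E
```

```text
t20.75 tcp [ 0.4534 -0.2312  0.1446] jaw 89.8 tilt 0.27 w 0.0282 F [ 1.1 -0.7 -0.6] j6 -2.27
(0.4539, -0.2278, 0.058, 90) -> [ 0.1 86.6  3.6] [ 0.1 -0.2  0.2]
```

Request:
{"name": "drive_tool", "arguments": {"delta_pos": [[0,0,3.5],[0,0,3.5],[0,30,3.5],[0,60,3.5],[0,78,3.5],[0,84,3.5],[0,86,3.5],[0,86,3.5],[0,86,3.5]], "twist": [[0,-0.2,0.2],[0,-0.2,0.2],[0,-0.2,0.2],[0,-0.2,0.2],[0,-0.2,0.2],[0,-0.2,0.2],[0,-0.2,0.2],[0,-0.2,0.2],[0,-0.2,0.2]], "fingers": [0.1,0.1,0.1,0.1,0.1,0.1,0.1,0.1,0.1]}}

```text
t: 21.65
tcp_pos: [0.4546, -0.2283, 0.0598]
tool_rot: [0.708, 0.001, 0.001, -0.706]
contact_force: [-0.4, -1.0, -0.9]
width: 0.0277
```

```bash
python3 - <<'E'
from h import *
plan([(.4539,-.2278,.056,90)])
E
```

```text
t21.65 tcp [ 0.4546 -0.2283  0.0598] jaw 90.0 tilt 0.25 w 0.0277 F [-0.4 -1.  -0.9] j6 -2.27
(0.4539, -0.2278, 0.056, 90) -> [-0.7  3.8  0.5] [ 0.2 -0.   0.1]
```

Request:
{"name": "drive_tool", "arguments": {"delta_pos": [[-0.8,2,0.5],[-0.8,4,0.5],[-0.8,4,0.5],[-0.8,4,0.5]], "twist": [[0.2,0,0],[0.2,0,0],[0.2,0,0],[0.2,0,0]], "fingers": [0.1,0.1,0.1,0.1]}}

```text
t: 22.05
tcp_pos: [0.4541, -0.2281, 0.0561]
tool_rot: [0.707, 0.001, 0.001, -0.707]
contact_force: [0.2, 0.1, 1.4]
width: 0.0284
```

Request:
{"name": "drive_tool", "arguments": {"delta_pos": [[0,0.5,0],[0,0.5,0],[0,0.5,0],[0,0.5,0],[0,0.5,0],[0,-30,0],[0,-70,0],[0,-105,0],[0,-105,0],[0,-105,0]], "twist": [[0,0,0],[0,0,0],[0,0,0],[0,0,0],[0,0,0],[0,0,0],[0,0,0],[0,0,0],[0,0,0],[0,0,0]], "fingers": [0.1,0.7,0.7,0.7,0.7,0.7,0.7,0.7,0.7,0.7]}}

```text
t: 23.05
tcp_pos: [0.4542, -0.2283, 0.1618]
tool_rot: [0.708, 0.001, 0.002, -0.706]
contact_force: [-0.3, 0.5, -0.2]
width: 0.06
```

```bash
python3 - <<'E'
from h import *
# stamp cam (.4402,-.3350) -> robot (.443,-.3365)
plan([(.443,-.3365,.16,90)])
E
```

```text
t23.05 tcp [ 0.4542 -0.2283  0.1618] jaw 90.0 tilt 0.28 w 0.0600 F [-0.3  0.5 -0.2] j6 -2.27
(0.443, -0.3365, 0.16, 90) -> [ -11.2    2.  -108.2] [ 0.1 -0.   0.2]
```

Request:
{"name": "drive_tool", "arguments": {"delta_pos": [[-5,2,-40],[-9,2,-80],[-11,2,-108],[-11,2,-108],[-11,2,-108],[-11,2,-108]], "twist": [[0,0,0],[0,0,0],[0,0,0],[0,0,0],[0,0,0],[0,0,0]], "fingers": [0.7,0.7,0.7,0.7,0.7,0.7]}}

```text
t: 23.65
tcp_pos: [0.4427, -0.3347, 0.1586]
tool_rot: [-0.707, -0.001, -0.001, 0.707]
contact_force: [-0.0, 0.5, -0.4]
width: 0.0595
```

```bash
python3 - <<'E'
from chk import *
chk([("glue",(.4503,-.2263,.096))])
plan([(.443,-.3365,.042,90)])
E
```

```text
top glue [ 0.4504 -0.226 ] r0.0135 rms0.0014 [ 0.4505 -0.226 ]
scene glue [ 0.4554 -0.2279] r0.0151 rms0.0013 [ 0.4555 -0.2279]
t23.75 tcp [ 0.4431 -0.3349  0.1593] jaw 90.1 tilt 0.21 w 0.0600 F [ 0.1 -0.2  0.5] j6 -2.43
(0.443, -0.3365, 0.042, 90) -> [ -0.5 117.3  -1.5] [0.1 0.1 0.2]
```

Glue is within 1 mm of the plain centre. Now the stamp.

Request:
{"name": "drive_tool", "arguments": {"delta_pos": [[0,35,-1.5],[0,70,-1.5],[0,98,-1.5],[0,112,-1.5],[0,116,-1.5],[0,116,-1.5],[0,116,-1.5],[0,116,-1.5],[0,116,-1.5],[0,116,-1.5],[0,116,-1.5],[0,116,-1.5]], "twist": [[0,0,0],[0,0,0],[0,0,0],[0,0,0],[0,0,0],[0,0,0],[0,0,0],[0,0,0],[0,0,0],[0,0,0],[0,0,0],[0,0,0]], "fingers": [0.7,0.7,0.7,0.7,0.7,0.7,0.7,0.1,0.1,0.1,0.1,0.1]}}

```text
t: 24.95
tcp_pos: [0.444, -0.3372, 0.0443]
tool_rot: [0.708, 0.002, 0.001, -0.706]
contact_force: [-0.5, 0.5, 6.2]
width: 0.0252
```

Request:
{"name": "drive_tool", "arguments": {"delta_pos": [[0,-20,0],[0,-60,0],[0,-100,0],[0,-125,0],[0,-125,0],[0,-125,0]], "twist": [[0,0,0],[0,0,0],[0,0,0],[0,0,0],[0,0,0],[0,0,0]], "fingers": [0.1,0.1,0.1,0.1,0.1,0.1]}}

```text
t: 25.55
tcp_pos: [0.4434, -0.3368, 0.1693]
tool_rot: [0.708, 0.002, 0.001, -0.706]
contact_force: [-1.2, 0.5, -1.1]
width: 0.0252
```

```bash
python3 - <<'E'
from h import *
# pad cam (.6145,.276)
plan([(.6175,.2745,.17,90)])
p,d=imaging.camera("scene"); u,v=proj("scene",ctrl.observe()["tcp_pos"])[0].astype(int)
cv2.imwrite("pics/s1.png",cv2.resize(p[v-60:v+60,u-75:u+75],(600,480))[:,:,::-1])
E
```

```text
t25.55 tcp [ 0.4434 -0.3368  0.1693] jaw 90.1 tilt 0.32 w 0.0252 F [-1.2  0.5 -1.1] j6 -2.44
(0.6175, 0.2745, 0.17, 90) -> [174.7  -1.4 611.1] [0.1 0.1 0.3]
```

View pics/s1.png

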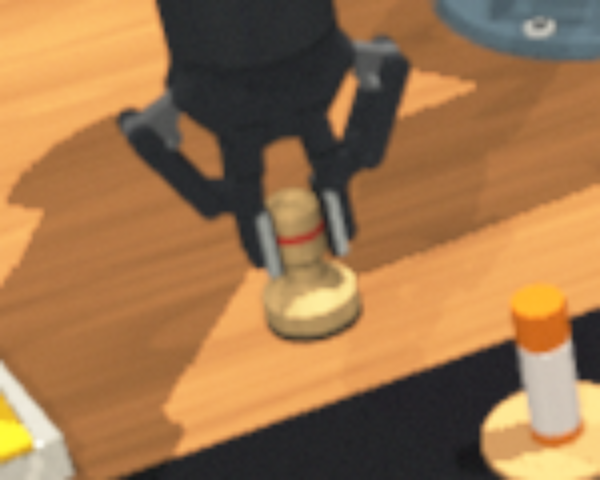

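The crop shows the stamp held upright in the jaws at (312,265), and the glue stick upright on the plain coaster at (545,365).

Request:
{"name": "drive_tool", "arguments": {"delta_pos": [[12,-5,43],[25,-5,87],[38,-5,131],[50,-5,175],[62,-5,218],[75,-5,262],[88,-5,306],[100,-5,350],[113,-5,394],[125,-5,437],[138,-5,480],[143,-5,500]], "twist": [[0,0,0],[0,0,0],[0,0,0],[0,0,0],[0,0,0],[0,0,0],[0,0,0],[0,0,0],[0,0,0],[0,0,0],[0,0,0],[0,0,0]], "fingers": [0.1,0.1,0.1,0.1,0.1,0.1,0.1,0.1,0.1,0.1,0.1,0.1]}}

```text
t: 26.8
tcp_pos: [0.5844, 0.1674, 0.1706]
tool_rot: [0.707, 0.001, -0.001, -0.707]
contact_force: [0.4, -1.6, -1.0]
width: 0.025
```

```bash
python3 - <<'E'
from h import *
plan([(.6183,.2742,.15,90)])
E
```

```text
t26.80 tcp [0.5844 0.1674 0.1706] jaw 90.2 tilt 0.02 w 0.0250 F [ 0.4 -1.6 -1. ] j6 -1.49
(0.6183, 0.2742, 0.15, 90) -> [ 34.3  20.5 106.7] [ 0.   0.2 -0. ]
```

Request:
{"name": "drive_tool", "arguments": {"delta_pos": [[15,5,40],[28,15,80],[34,20,107],[34,20,107],[34,20,107],[34,20,107]], "twist": [[0,0,0],[0,0,0],[0,0,0],[0,0,0],[0,0,0],[0,0,0]], "fingers": [0.1,0.1,0.1,0.1,0.1,0.1]}}

```text
t: 27.4
tcp_pos: [0.6173, 0.2734, 0.1493]
tool_rot: [0.708, 0.0, -0.002, -0.707]
contact_force: [0.5, 0.5, -0.4]
width: 0.0249
```

```bash
python3 - <<'E'
from h import *
plan([(.6183,.2742,.0605,90)])
E
```

```text
t27.40 tcp [0.6173 0.2734 0.1493] jaw 90.2 tilt 0.16 w 0.0249 F [ 0.5  0.5 -0.4] j6 -1.33
(0.6183, 0.2742, 0.0605, 90) -> [ 1.2 88.7  0.9] [ 0.1  0.2 -0.1]
```

Request:
{"name": "drive_tool", "arguments": {"delta_pos": [[1,30,0.5],[1,60,0.5],[1,80,0.5],[1,87,0.5],[1,88,0.5],[1,88,0.5],[1,88,0.5],[1,88,0.5]], "twist": [[0,0,0],[0,0,0],[0,0,0],[0,0,0],[0,0,0],[0,0,0],[0,0,0],[0,0,0]], "fingers": [0.1,0.1,0.1,0.1,0.1,0.1,0.1,0.1]}}

```text
t: 28.2
tcp_pos: [0.6191, 0.274, 0.0628]
tool_rot: [0.707, 0.001, -0.001, -0.707]
contact_force: [0.7, -0.4, 0.2]
width: 0.0248
```

```bash
python3 - <<'E'
from h import *
plan([(.6183,.2742,.058,90)])
E
```

```text
t28.20 tcp [0.6191 0.274  0.0628] jaw 90.2 tilt 0.03 w 0.0248 F [ 0.7 -0.4  0.2] j6 -1.33
(0.6183, 0.2742, 0.058, 90) -> [-0.8  4.8  0.2] [ 0.   0.2 -0. ]
```

Request:
{"name": "drive_tool", "arguments": {"delta_pos": [[-1,3,0],[-1,5,0],[-1,5,0],[-1,5,0]], "twist": [[0,0,0],[0,0,0],[0,0,0],[0,0,0]], "fingers": [0.1,0.1,0.1,0.1]}}

```text
t: 28.6
tcp_pos: [0.6183, 0.2741, 0.0584]
tool_rot: [0.707, 0.001, -0.001, -0.707]
contact_force: [-1.2, -0.4, 3.8]
width: 0.0251
```

Request:
{"name": "drive_tool", "arguments": {"delta_pos": [[0,0,0],[0,0,0],[0,0,0],[0,0,0],[0,-30,0],[0,-70,0],[0,-105,0],[0,-105,0],[0,-105,0]], "twist": [[0,0,0],[0,0,0],[0,0,0],[0,0,0],[0,0,0],[0,0,0],[0,0,0],[0,0,0],[0,0,0]], "fingers": [0.7,0.7,0.7,0.7,0.7,0.7,0.7,0.7,0.7]}}

```text
t: 29.5
tcp_pos: [0.6189, 0.2743, 0.1647]
tool_rot: [-0.707, -0.002, 0.0, 0.707]
contact_force: [0.7, -0.0, -1.0]
width: 0.0593
```

```bash
python3 - <<'E'
from h import *
plan([(.4388,.2122,.15,21.3)])
E
```

```text
t29.50 tcp [0.6189 0.2743 0.1647] jaw 90.2 tilt 0.17 w 0.0593 F [ 0.7 -0.  -1. ] j6 -1.33
(0.4388, 0.2122, 0.15, 21.3) -> [-180.3   14.1  -61.6] [-0.1 68.9  0.1]
```

Request:
{"name": "drive_tool", "arguments": {"delta_pos": [[-23,0,-8],[-45,0,-16],[-68,0,-23],[-90,4,-31],[-113,8,-38],[-135,12,-46],[-158,14,-54],[-180,14,-62],[-180,14,-62],[-180,14,-62],[-180,14,-62]], "twist": [[0,8,0],[0,16,0],[0,24,0],[0,32,0],[0,40,0],[0,48,0],[0,56,0],[0,64,0],[0,69,0],[0,69,0],[0,69,0]], "fingers": [1,1,1,1,1,1,1,1,1,1,1], "squeeze": 40}}

```text
t: 30.6
tcp_pos: [0.4388, 0.2117, 0.1493]
tool_rot: [-0.584, 0.398, -0.399, 0.584]
contact_force: [-0.2, -0.3, 0.4]
width: 0.0852
```

```bash
python3 - <<'E'
from chk import *
p,d=imaging.camera("top")
c=biggest(mask(p,135,155,box=(100,175,180,240))); print(cv2.contourArea(c))
chk([("stamp",(.6145,.276,.084))],"pics/s2.png",(.62,.2,.03))
plan([(.4388,.2122,.022,21.3)])
E
```

```text
946.5
top stamp [0.6139 0.2719] r0.0119 rms0.0007 [0.6138 0.2718]
scene stamp [0.6202 0.2706] r0.0109 rms0.0011 [0.6203 0.2704]
t30.75 tcp [0.4393 0.2118 0.1497] jaw 21.2 tilt 0.14 w 0.0853 F [-0.2 -0.3  0.6] j6 -0.17
(0.4388, 0.2122, 0.022, 21.3) -> [ -0.6 127.7  -0.6] [-0.1 -0.1  0. ]
```

View pics/s2.png

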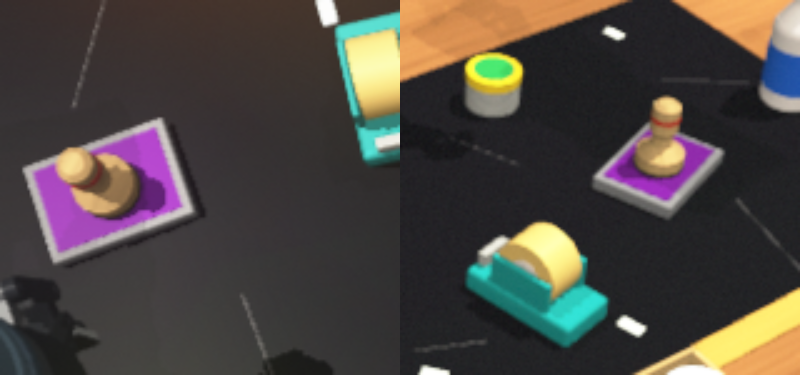

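The crop shows the stamp upright on the pad at left-crop (106,184), and the tape dispenser at (375,90). The top of the stamp reads about 4 mm off the pad centre, so I'll measure the foot and the pad frame more carefully.

```bash
python3 - <<'E'
from h import *
a=[]
for n,b in(("top",(95,170,185,250)),("scene",(395,160,470,235))):
    p0=np.load(f"{n}0.npz")["p"]; p,d=imaging.camera(n)
    # outer pad body+face at start: bright or violet, by depth-free threshold
    q=hsv(p0); m=((q[...,2]>95)).astype(np.uint8); k=np.zeros_like(m);k[b[1]:b[3],b[0]:b[2]]=1
    c=biggest(m*k); w=cast(n,c,.014).astype(np.float32)*1000; print(n,"outer",cv2.minAreaRect(w))
    c=biggest(mask(p0,135,155,box=b)); w=cast(n,c,.014).astype(np.float32)*1000; print(n,"violet",cv2.minAreaRect(w))
    m=mask(p,8,28,s=50,v=60,box=b); c=biggest(m); print(n,cv2.boundingRect(c))
    # foot: lower wood region; contour points near foot circle at top edge z=.030 and bottom z=.014
    w=cast(n,c,.030); o=cast(n,cv2.convexHull(c)[:,0],.030)
    o2=least_squares(lambda x:np.hypot(*(w-x).T)-.023,[.617,.274],loss="cauchy",f_scale=.0006); print(n,"foot@.030",o2.x,np.sort(abs(o2.fun))[len(w)//2])
    for h in(.084,.080,.056): pass
    x0,y0=b[:2]; a.append(cv2.resize(p[y0:b[3],x0:b[2]],(400,375),interpolation=cv2.INTER_CUBIC))
cv2.imwrite("pics/s3.png",np.hstack(a)[:,:,::-1])
E
```

```text
top outer ((613.7622680664062, 275.13177490234375), (80.13832092285156, 110.53792572021484), 21.381319046020508)
top violet ((614.481201171875, 276.03009033203125), (64.85149383544922, 94.24368286132812), 21.216432571411133)
top (115, 192, 34, 29)
top foot@.030 [0.6129765  0.27011624] 0.0020933823263981077
scene outer ((619.7052001953125, 270.0123596191406), (84.09790802001953, 121.50440979003906), 21.327287673950195)
scene violet ((615.29931640625, 275.02435302734375), (63.79998016357422, 93.1295394897461), 21.45475196838379)
scene (422, 188, 20, 23)
scene foot@.030 [0.6189104  0.26845454] 0.008582303316770672
```

View pics/s3.png

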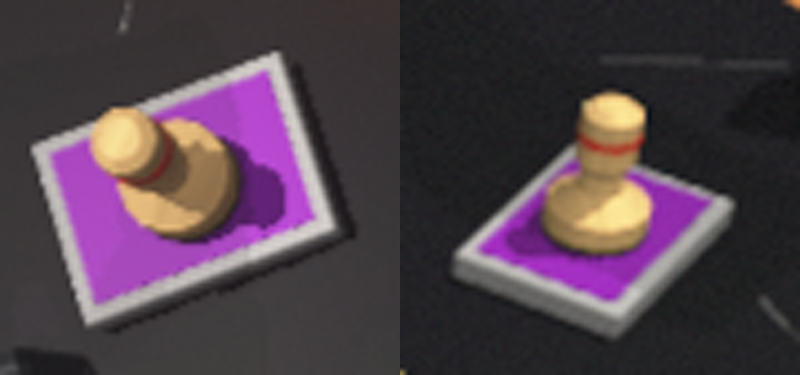

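```bash
python3 - <<'E'
from h import *
f,cx,cy,M,t=cam("top"); print("cam",-M.T@t)
f,cx,cy,M,t=cam("scene"); print("cam",-M.T@t)
p,d=imaging.camera("top"); b=(95,170,185,250)
c=biggest(mask(p,8,28,s=50,v=60,box=b)); 
g=lambda u,v:(95+u/400*90,170+v/375*80)
# hand-read circle extents + contour
for nm,k,z in(("right",c[:,0]>137,.014),("lowerleft",(c[:,1]>206)&(c[:,0]<134),.030),("both",c[:,1]>210,.022)):
    w=cast("top",c[k],z); s=least_squares(lambda x:np.hypot(*(w-x).T)-.0235,[.617,.274]); print(nm,k.sum(),s.x,abs(s.fun).mean())
print("hand foot",cast("top",[g(181,178)],.030)); print("corners mean",cast("top",[g(33,150),g(280,55),g(338,228),g(92,322)],.014).mean(0))
gs=lambda u,v:(395+u/400*75,160+v/375*75)
U=lambda u,v:gs(u-400,v)
print("scene pad corners",cast("scene",[U(455,262),U(733,203),U(618,318)],.014), "mid of opposite corners",cast("scene",[U(455,262),U(733,203)],.014).mean(0))
print("scene foot top ellipse centre",cast("scene",[U(597,207)],.030))
for n in("top","scene"): # depth cloud of stamp's top region
    pp,dd=imaging.camera(n); u,v=proj(n,(.614,.272,.08))[0].astype(int); uv,w=cloud(n,pp,dd,(u-25,v-25,u+26,v+30))
    w=w[(w[:,2]>.066)&(w[:,2]<.09)]; print(n,"cloud grip",w.mean(0),w.min(0),w.max(0))
E
```

```text
cam [ 0.40781406 -0.04748272  0.83153145]
cam [ 1.39079995 -0.53892518  0.83960425]
right 30 [0.61600631 0.2770952 ] 0.000636967788320662
lowerleft 32 [0.61072794 0.26548039] 0.0034456032403867446
both 30 [0.61584504 0.27286066] 0.0005263775369980926
hand foot [[0.61290078 0.26938725]]
corners mean [0.61293288 0.27332848]
scene pad corners [[0.60611043 0.20470632]
 [0.63585753 0.33727364]
 [0.67430054 0.23678152]] mid of opposite corners [0.62098398 0.27098998]
scene foot top ellipse centre [[0.62162791 0.26840699]]
top cloud grip [0.61294794 0.27087999 0.08049815] [0.60157246 0.25991991 0.06611515] [0.62683339 0.28613594 0.08697665]
scene cloud grip [0.62048041 0.26925608 0.07778734] [0.60621029 0.25901145 0.06610886] [0.63116323 0.28515626 0.08766381]
```

Both views put the stamp about 2 mm from the pad centre, roughly the measuring error, so I accept it. Now the tin.

Request:
{"name": "drive_tool", "arguments": {"delta_pos": [[-2,35,0],[-2,70,0],[-2,100,0],[-2,122,0],[-2,127,0],[-2,127,0],[-2,127,0],[-2,127,0],[-2,127,0],[-2,127,0],[-2,127,0],[-2,127,0]], "twist": [[0,0,0],[0,0,0],[0,0,0],[0,0,0],[0,0,0],[0,0,0],[0,0,0],[0,0,0],[0,0,0],[0,0,0],[0,0,0],[0,0,0]], "fingers": [1,1,1,1,1,1,1,0.3,0.3,0.3,0.3,0.3]}}

```text
t: 32.2
tcp_pos: [0.4397, 0.2139, 0.0244]
tool_rot: [-0.582, 0.398, -0.401, 0.585]
contact_force: [-1.9, -0.9, 8.3]
width: 0.0547
```

Request:
{"name": "drive_tool", "arguments": {"delta_pos": [[0,-20,0],[0,-60,0],[0,-100,0],[0,-120,0],[0,-120,0],[0,-120,0]], "twist": [[0,0,0],[0,0,0],[0,0,0],[0,0,0],[0,0,0],[0,0,0]], "fingers": [0.3,0.3,0.3,0.3,0.3,0.3]}}

```text
t: 32.8
tcp_pos: [0.439, 0.2138, 0.1444]
tool_rot: [-0.582, 0.398, -0.401, 0.585]
contact_force: [-0.2, 0.7, -1.4]
width: 0.0546
```

```bash
python3 - <<'E'
from h import *
plan([(.658,.172,.14,21.3)])
E
```

```text
t32.80 tcp [0.439  0.2138 0.1444] jaw 21.2 tilt 0.30 w 0.0546 F [-0.2  0.7 -1.4] j6 -0.16
(0.658, 0.172, 0.14, 21.3) -> [118.2   5.5 189. ] [-0.3 -0.1  0.1]
```

Request:
{"name": "drive_tool", "arguments": {"delta_pos": [[23,3,37],[46,3,74],[69,3,110],[92,3,147],[110,5,175],[118,5,190],[118,5,190],[118,5,190],[118,5,190]], "twist": [[-0.3,0,0],[-0.3,0,0],[-0.3,0,0],[-0.3,0,0],[-0.3,0,0],[-0.3,0,0],[-0.3,0,0],[-0.3,0,0],[-0.3,0,0]], "fingers": [0.3,0.3,0.3,0.3,0.3,0.3,0.3,0.3,0.3]}}

```text
t: 33.7
tcp_pos: [0.657, 0.1729, 0.139]
tool_rot: [0.584, -0.4, 0.399, -0.583]
contact_force: [0.2, -0.6, -1.2]
width: 0.0541
```

```bash
python3 - <<'E'
from h import *
plan([(.659,.172,.027,21.3)])
E
```

```text
t33.70 tcp [0.657  0.1729 0.139 ] jaw 21.2 tilt 0.17 w 0.0541 F [ 0.2 -0.6 -1.2] j6 -0.29
(0.659, 0.172, 0.027, 21.3) -> [  1.5 112.    1.8] [ 0.2 -0.1  0. ]
```

Request:
{"name": "drive_tool", "arguments": {"delta_pos": [[1,35,1.5],[1,70,1.5],[1,95,1.5],[1,107,1.5],[1,110,1.5],[1,110,1.5],[1,110,1.5],[1,110,1.5]], "twist": [[0.2,0,0],[0.2,0,0],[0.2,0,0],[0.2,0,0],[0.2,0,0],[0.2,0,0],[0.2,0,0],[0.2,0,0]], "fingers": [0.3,0.3,0.3,0.3,0.3,0.3,0.3,0.3]}}

```text
t: 34.5
tcp_pos: [0.6598, 0.1726, 0.031]
tool_rot: [-0.583, 0.398, -0.4, 0.584]
contact_force: [0.1, 0.5, -1.4]
width: 0.0545
```

```bash
python3 - <<'E'
from h import *
plan([(.659,.172,.0242,21.3)])
E
```

```text
t34.50 tcp [0.6598 0.1726 0.031 ] jaw 21.2 tilt 0.21 w 0.0545 F [ 0.1  0.5 -1.4] j6 -0.29
(0.659, 0.172, 0.0242, 21.3) -> [ 0.2  6.8 -0.9] [-0.2 -0.1  0.1]
```

Request:
{"name": "drive_tool", "arguments": {"delta_pos": [[0,3,-1],[0,5,-1],[0,7,-1],[0,7,-1],[0,7,-1]], "twist": [[0,0,0],[0,0,0],[0,0,0],[0,0,0],[0,0,0]], "fingers": [0.3,0.3,0.3,0.3,0.3]}}

```text
t: 35.0
tcp_pos: [0.659, 0.1722, 0.0245]
tool_rot: [-0.583, 0.398, -0.4, 0.584]
contact_force: [-1.6, -1.0, 4.9]
width: 0.0542
```

Request:
{"name": "drive_tool", "arguments": {"delta_pos": [[0,0,0],[0,0,0],[0,0,0],[0,0,0],[0,-30,0],[0,-70,0],[0,-115,0],[0,-130,0],[0,-130,0]], "twist": [[0,0,0],[0,0,0],[0,0,0],[0,0,0],[0,0,0],[0,0,0],[0,0,0],[0,0,0],[0,0,0]], "fingers": [0.95,0.95,0.95,0.95,0.95,0.95,0.95,0.95,0.95]}}

```text
t: 35.9
tcp_pos: [0.6607, 0.1724, 0.1585]
tool_rot: [-0.581, 0.396, -0.402, 0.586]
contact_force: [0.1, -0.7, 0.4]
width: 0.0812
```

```bash
python3 - <<'E'
from h import *
plan([(.4,.0,.2,21.3)])
E
```

```text
t35.90 tcp [0.6607 0.1724 0.1585] jaw 21.3 tilt 0.62 w 0.0812 F [ 0.1 -0.7  0.4] j6 -0.29
(0.4, 0.0, 0.2, 21.3) -> [  66.3  -44.5 -305.1] [-0.6 -0.   0.2]
```

Request:
{"name": "drive_tool", "arguments": {"delta_pos": [[9,-10,-45],[18,-20,-90],[27,-30,-135],[37,-44,-180],[46,-44,-225],[56,-44,-265],[66,-44,-305],[66,-44,-305],[66,-44,-305]], "twist": [[-0.6,0,0],[-0.6,0,0],[-0.6,0,0],[-0.6,0,0],[-0.6,0,0],[-0.6,0,0],[-0.6,0,0],[-0.6,0,0],[-0.6,0,0]], "fingers": [1,1,1,1,1,1,1,1,1]}}

```text
t: 36.8
tcp_pos: [0.399, 0.0002, 0.1982]
tool_rot: [0.584, -0.399, 0.4, -0.582]
contact_force: [0.6, -0.8, -0.2]
width: 0.0851
```

```bash
python3 - <<'E'
from chk import *
chk([("tin",(.6543,.1732,.04)),("stamp",(.615,.274,.080)),("red",(.6182,-.1183,.071)),("blue",(.6266,-.2673,.071)),("glue",(.4503,-.2263,.096))])
p,d=imaging.camera("scene"); cv2.imwrite("pics/f_s.png",p[:,:,::-1]); p,d=imaging.camera("top"); cv2.imwrite("pics/f_t.png",cv2.resize(p[100:300,80:340],(780,600))[:,:,::-1])
for n,pp,b in(("top",p,(220,130,285,215)),):
    # tape roll/base colour at base height
    c=biggest(cv2.morphologyEx(mask(pp,80,97,box=b,s=80,v=40),cv2.MORPH_CLOSE,np.ones((25,25)))); print(n,"tape",cv2.minAreaRect(cast(n,c,.012).astype(np.float32)*1000))
E
```

```text
top tin [0.6583 0.1735] r0.0274 rms0.0010 [0.6582 0.1734]
top stamp [0.6135 0.2717] r0.0117 rms0.0019 [0.6137 0.2717]
top red [ 0.6179 -0.1194] r0.0236 rms0.0008 [ 0.6178 -0.1194]
top blue [ 0.6279 -0.2684] r0.0240 rms0.0007 [ 0.6278 -0.2683]
top glue [ 0.4504 -0.2258] r0.0137 rms0.0005 [ 0.4504 -0.2258]
scene tin [0.6614 0.172 ] r0.0280 rms0.0015 [0.6566 0.1843]
scene stamp [0.621  0.2684] r0.0115 rms0.0022 [0.6208 0.2684]
scene red [ 0.6217 -0.1212] r0.0249 rms0.0012 [ 0.622  -0.1215]
scene blue [ 0.6316 -0.2701] r0.0249 rms0.0009 [ 0.6319 -0.2703]
scene glue [ 0.455  -0.2276] r0.0146 rms0.0022 [ 0.4554 -0.2278]
top tape ((694.4759521484375, 71.47418975830078), (115.50691986083984, 58.32109451293945), 14.228317260742188)
```

View pics/f_t.png

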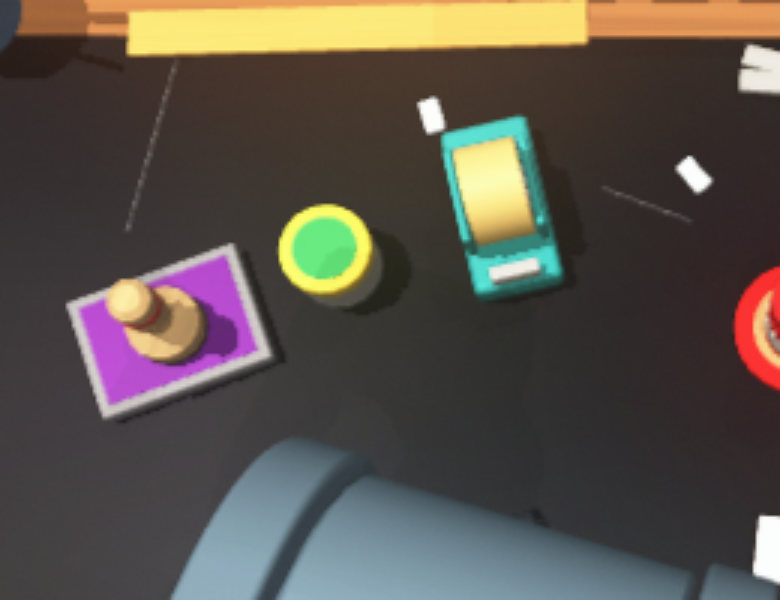

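View pics/f_s.png

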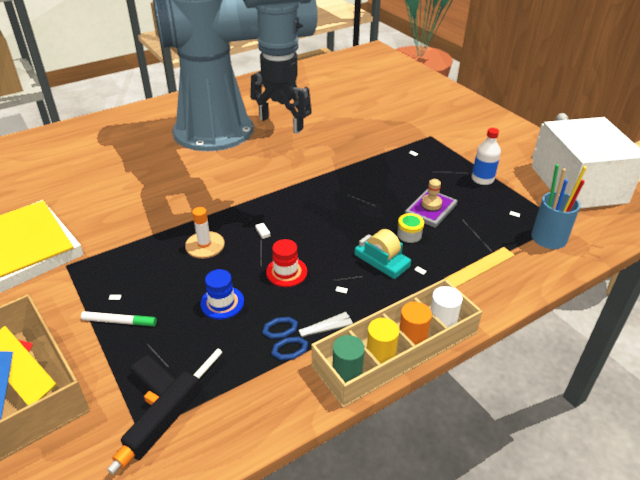

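The final views show jars on their own coasters, glue on the plain coaster, stamp on the pad, and tin at top-crop (325,250) between pad (170,330) and tape (500,208). Top reads the tin about 4 mm too far in x, so I'll check with its dot.

```bash
python3 - <<'E'
from h import *
for n in("top","scene"):
    p0=np.load(f"{n}0.npz")["p"]; p,d=imaging.camera(n)
    u,v=proj(n,(.658,.173,.04))[0].astype(int); b=(u-22,v-22,u+23,v+23)
    print(n,"dot",circ(cast(n,biggest(mask(p,45,80,box=b)),.04)),"lid",circ(cast(n,cv2.convexHull(biggest(mask(p,22,80,s=150,v=140,box=b)))[:,0],.04)))
    b=(95,170,185,250) if n=="top" else (395,180,470,235)
    c=biggest(mask(p0,135,155,s=80,v=40,box=b)); m=cv2.moments(c); uv=(m["m10"]/m["m00"],m["m01"]/m["m00"]); print(n,"violet centroid",cast(n,[uv],.014),cast(n,[uv],.012), cv2.minAreaRect(cast(n,c,.014).astype(np.float32)*1000))
plan([(.659,.172,.15,21.3),(.659,.172,.0245,21.3)])
E
```

```text
top dot (array([0.65881552, 0.17396424]), np.float64(0.018523401438906028), np.float64(0.0007043107974750645)) lid (array([0.65825947, 0.17363608]), np.float64(0.02811959673921652), np.float64(0.00017909672530210847))
top violet centroid [[0.61418556 0.27590923]] [[0.61469042 0.27670038]] ((614.5323486328125, 275.83709716796875), (66.11224365234375, 96.08966064453125), 21.344552993774414)
scene dot (array([0.659838  , 0.17336804]), np.float64(0.01717945924138975), np.float64(0.0009226823461943954)) lid (array([0.66476197, 0.16802757]), np.float64(0.03131005320683558), np.float64(0.0019048138274426834))
scene violet centroid [[0.61636352 0.27375101]] [[0.61448747 0.27571969]] ((615.8397827148438, 275.0501708984375), (64.82481384277344, 95.49337005615234), 21.45475196838379)
t37.10 tcp [0.4003 0.0008 0.1992] jaw 21.3 tilt 0.16 w 0.0854 F [ 0.1 -0.3 -0.3] j6 -0.67
(0.659, 0.172, 0.15, 21.3) -> [-65.6  48.7 303.2] [0.  0.  0.2]
(0.659, 0.172, 0.0245, 21.3) -> [-65.9 174.2 303.3] [0.  0.  0.2]
```

Both views agree the tin is about 4 mm too far in x. I'll re-grip it centred there, which slides it back.

Request:
{"name": "drive_tool", "arguments": {"delta_pos": [[-10,0,45],[-20,0,90],[-30,5,135],[-40,15,180],[-50,25,225],[-60,35,265],[-66.5,49,299],[-66.5,49,299],[-66.5,49,299],[-66.5,49,299]], "twist": [[0,0,0],[0,0,0],[0,0,0],[0,0,0],[0,0,0],[0,0,0],[0,0,0],[0,0,0],[0,0,0],[0,0,0]], "fingers": [1,1,1,1,1,1,1,1,1,1], "squeeze": 25}}

```text
t: 38.1
tcp_pos: [0.6543, 0.1713, 0.1499]
tool_rot: [0.585, -0.398, 0.399, -0.583]
contact_force: [0.1, -0.7, 0.5]
width: 0.0852
```

```bash
python3 - <<'E'
from h import *
plan([(.655,.1715,.026,21.3)])
E
```

```text
t38.10 tcp [0.6543 0.1713 0.1499] jaw 21.3 tilt 0.17 w 0.0852 F [ 0.1 -0.7  0.5] j6 -0.29
(0.655, 0.1715, 0.026, 21.3) -> [ -0.3 123.9   0.8] [0.1 0.  0.2]
```

Request:
{"name": "drive_tool", "arguments": {"delta_pos": [[0,35,0],[0,70,0],[0,100,0],[0,118,0],[0,123,0],[0,123,0],[0,123,0],[0,123,0]], "twist": [[0,0,0],[0,0,0],[0,0,0],[0,0,0],[0,0,0],[0,0,0],[0,0,0],[0,0,0]], "fingers": [1,1,1,1,1,1,1,1]}}

```text
t: 38.9
tcp_pos: [0.6558, 0.171, 0.0291]
tool_rot: [0.584, -0.397, 0.4, -0.584]
contact_force: [0.4, -0.3, -0.4]
width: 0.0853
```

```bash
python3 - <<'E'
from h import *
plan([(.655,.1715,.026,21.3)])
E
```

```text
t38.90 tcp [0.6558 0.171  0.0291] jaw 21.3 tilt 0.25 w 0.0853 F [ 0.4 -0.3 -0.4] j6 -0.29
(0.655, 0.1715, 0.026, 21.3) -> [-0.7  3.1 -0.6] [-0.1  0.   0.2]
```

Request:
{"name": "drive_tool", "arguments": {"delta_pos": [[-0.7,3,-0.8],[-0.7,3,-0.8],[-0.7,3,-0.8],[-0.7,3,-0.8],[-0.7,3,-0.8],[-0.7,3,-0.8],[-0.7,3,-0.8],[-0.7,3,-0.8]], "twist": [[0,0,0],[0,0,0],[0,0,0],[0,0,0],[0,0,0],[0,0,0],[0,0,0],[0,0,0]], "fingers": [1,1,0.5,0.5,0.5,0.5,0.5,0.5]}}

```text
t: 39.7
tcp_pos: [0.6551, 0.1715, 0.0265]
tool_rot: [-0.584, 0.397, -0.401, 0.584]
contact_force: [-0.3, 0.5, 4.9]
width: 0.0551
```

Request:
{"name": "drive_tool", "arguments": {"delta_pos": [[0,0,0],[0,0,0],[0,0,0],[0,0,0],[0,0,0],[0,-30,0],[0,-70,0],[0,-115,0],[0,-125,0],[0,-125,0]], "twist": [[0,0,0],[0,0,0],[0,0,0],[0,0,0],[0,0,0],[0,0,0],[0,0,0],[0,0,0],[0,0,0],[0,0,0]], "fingers": [1,1,1,1,1,1,1,1,1,1]}}

```text
t: 40.7
tcp_pos: [0.6565, 0.172, 0.1549]
tool_rot: [-0.583, 0.395, -0.402, 0.585]
contact_force: [-0.1, 0.1, -0.6]
width: 0.0855
```

Request:
{"name": "drive_tool", "arguments": {"delta_pos": [[9,-10,-45],[18,-20,-90],[27,-30,-135],[37,-44,-180],[46,-44,-225],[56,-44,-265],[66,-44,-300],[66,-44,-300],[66,-44,-300]], "twist": [[0,0,0],[0,0,0],[0,0,0],[0,0,0],[0,0,0],[0,0,0],[0,0,0],[0,0,0],[0,0,0]], "fingers": [1,1,1,1,1,1,1,1,1]}}

```text
t: 41.6
tcp_pos: [0.3999, 0.0013, 0.1956]
tool_rot: [-0.582, 0.396, -0.402, 0.585]
contact_force: [0.3, 0.1, -0.1]
width: 0.0854
```

```bash
python3 - <<'E'
from chk import *
for n in("top","scene"):
    p,d=imaging.camera(n)
    u,v=proj(n,(.655,.173,.04))[0].astype(int); b=(u-22,v-22,u+23,v+23)
    print(n,"dot",circ(cast(n,biggest(mask(p,45,80,box=b)),.04)),"lid",circ(cast(n,cv2.convexHull(biggest(mask(p,22,80,s=150,v=140,box=b)))[:,0],.04)))
    cv2.imwrite(f"pics/z_{n}.png",p[:,:,::-1])
chk([("stamp",(.615,.274,.080)),("red",(.6182,-.1183,.071)),("blue",(.6266,-.2673,.071)),("glue",(.4503,-.2263,.096))])
state()
E
```

```text
top dot (array([0.65557356, 0.17292143]), np.float64(0.01863081245565626), np.float64(0.0006143497708461229)) lid (array([0.65470408, 0.1722483 ]), np.float64(0.02817924126167471), np.float64(0.00022880159021297763))
scene dot (array([0.65622829, 0.17169187]), np.float64(0.017886831100037994), np.float64(0.0008248281463993592)) lid (array([0.66060936, 0.16617503]), np.float64(0.03127825800609632), np.float64(0.0018976314775595944))
top stamp [0.6134 0.2717] r0.0119 rms0.0018 [0.6133 0.2715]
top red [ 0.6178 -0.1193] r0.0238 rms0.0005 [ 0.6177 -0.1193]
top blue [ 0.6277 -0.2685] r0.0241 rms0.0006 [ 0.6276 -0.2685]
top glue [ 0.4504 -0.2257] r0.0138 rms0.0005 [ 0.4504 -0.2257]
scene stamp [0.6199 0.2702] r0.0117 rms0.0029 [0.62   0.2699]
scene red [ 0.6215 -0.1207] r0.0246 rms0.0012 [ 0.6218 -0.1211]
scene blue [ 0.6318 -0.2703] r0.0248 rms0.0016 [ 0.6322 -0.2704]
scene glue [ 0.4543 -0.2275] r0.0144 rms0.0011 [ 0.4546 -0.2276]
t41.80 tcp [0.4011 0.0019 0.1963] jaw 21.4 tilt 0.54 w 0.0855 F [-0.3 -0.4 -0.5] j6 -0.67
```

```bash
python3 -c "
from cell import ctrl
print(ctrl.finish_job())"
```

```text
the job is handed in; nothing more can be done
None
```

I handed in the job at t = 41.8 s of the 134 s allowed. The red jar waited on the plain coaster while the blue jar went to the blue-rimmed one, then the red jar went to its own. After that I placed the glue stick, the stamp and the bead tin.

| Item | Last check from the top camera |
|---|---|
| Red jar | about 1 mm from its coaster's centre |
| Blue jar | about 1.6 mm from its coaster's centre |
| Glue stick | under 1 mm from the middle of the plain coaster |
| Bead tin | about 1 mm from the midpoint between pad and tape |
| Stamp, handle up on the pad | about 4 mm from the pad centre as read; I put it at 2–3 mm, mostly toward the tape |

- **Tin:** I first set it down about 4 mm off, then re-gripped it and slid it back.
- **Stamp:** I left it where it was. Most of the gap looks like bias from reading its tall, narrow top at an angle. A slide to fix it risked more than it would gain.
- **Camera disagreement:** The two cameras differed by 1–5 mm in absolute position. I judged placement by each item's position relative to its target within the same view. For the stamp those readings ranged from about 2.5 to 8.5 mm in the scene view, depending on how the pad was read.

Everything was standing upright in the last pictures I viewed, taken just before the tin slide. The measurements after the slide showed nothing else had moved. The gripper was open and clear of everything.

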